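# Couple the pipe rest with its cam lock and lay the pipe

### The arm

A 6-joint arm with a two-finger parallel gripper is mounted at the origin on the work surface. World frame = base frame: x ahead of the robot, y to its left, z up, the work surface at z = 0. Lengths are in m, angles in rad, forces in N, time in s.
With the tool pointing down it reaches from about 0.35 to 0.975 m from the base axis. Payload 4.9 kg.
Tool frame: the origin (TCP) lies midway between the tips of the shut fingers; the grasp point (between the pads) lies 19 mm behind it; z points along the fingers, y is the direction in which the jaws open and shut (so a half turn about z gives the same grasp; the last joint's range is limited). The gripper opens to 85 mm and grips with 20 to 120 N. Pads are 22 mm wide; open, the fingers measure 114 mm over their backs; the gripper's body (76 mm by 85 mm) begins 54 mm behind the grasp point. The pads swing forward as they close: fully open they stand 13 mm farther back than shut.
Start: joints at [-1.468, 0.053, 1.613, -0, 1.476, -0.119], TCP at [0.137, -0.61, 0.194] pointing down, gripper open.
Joint ranges: [-3.01, 3.01], [-1.01, 2.22], [0.06, 2.58], [-1.02, 4.17], [0.09, 2.62], [-3.14, 3.14]. Speed limits (rad/s): [2.57, 2.57, 3.14, 3.14, 3.14, 3.14].

### API

Orientations are given as a unit quaternion [w, x, y, z].
In Python, from plant import state, grab_frame, camera_params, job_done, boxes_of gives the robot as it stands.
- The arm moves only by the tool step_arm, never from a script. Its argument "steps" is a list of rows, each a list of 4 numbers: the shift along the tool's x, y, z in mm, then the turn about the tool's z in degrees. A call has 1 to 8 rows; each row shifts and turns the pose as measured when the row begins, along the tool's axes as they then stand; what a row does not reach is not made up. A row lasts 1/10 s, in which the tool goes at most 50 mm and 8.59 degrees, less where a joint would pass 70% of its speed; a pose out of reach is approached as far as the arm can. A call is refused whole if a number of a shift passes 50 or a number of a turn 8.59, either way. A call with a gripper value outside its range is refused whole. "claw" is the opening in per cent of the stroke, from 0 (shut) to 100 (fully open), set as the call begins (left out, the last holds). The fingers move at their own pace and stop on an object; the grip force is fixed at half the most. Time passes only in rows, so rows that do not move let the fingers close. It gives the time, the measured TCP pose, the force and the opening at its end, in the units of the state.
- state(): the state, without advancing time (a new reading comes with each control period).
- grab_frame(name): name is "scene" or "side" or "wrist"; returns (picture, depth): 400x640x3 uint8, red, green, blue; 400x640 float32, m along the optical axis (not along the pixel's ray), 0 where there is no reading.
- camera_params(name): a dict with "mtx" (3x3 intrinsics, pixels), "extrinsics" (4x4, takes a point from camera to world coordinates); the wrist camera has in their place "T_tool_cam" (4x4, takes a point from camera to tool coordinates, whose origin is the TCP and whose axes are the flange's). Camera axes: x right, y down, z forward; pixel columns grow to the right and rows downward; lengths in m; the calibration is good to about 2 mm. The wrist camera is an equidistant fisheye: a pixel r from the principal point sees the ray r / f radians off the axis. A picture is of the moment at which its call begins: read the wrist's pose just before it. camera_params takes no time and is no camera call.
- job_done(): hands the job in, once; it reports no verdict.
Trained networks look in the newest picture that a camera, given by its name, has taken for a name from the list of things; names that differ only in an ending like _2 or _b are one class to them, and where a whole thing is asked for, a point or a joint stands for the part that bears it (a point fixed in the world has none). Each returns a list of dicts, best first, with "p" (0 to 1); they miss things now and then, are a little off and sometimes report something else, mostly with a low value. They report only what shows in the picture. A call takes as long as a camera call. They do not tell look-alikes from the thing itself.
- boxes_of(camera, label): "box" ([left, top, width, height] in pixels, round what is visible of it).
The state is a dict: "time": time; "joint_pos": joint angles; "joint_vel": joint speeds; "joint_efforts": joint torques, N m; "tool_pos": TCP position; "tool_rot": TCP orientation; "contact_force": force on the tool from outside, world axes, zero at the start; "ft_torque": the same for the moment, N m; "gripper_width": opening from 0.0 (shut) to 1.0 (fully open).
Only numpy, scipy, OpenCV 4.12 (cv2) and the standard library are available. Lean on these libraries where they do the work, as an engineer would, in place of code of your own. Each camera call takes 0.05 s, during which the arm holds its last target. There are 200 camera calls.

### The job

Couple the loose pipe rest to the fixture base: set it down flat on the bench with its draw bolt in the mouth of the open cam disc, then turn the disc clockwise half a turn, right up to its stop, so that its hook draws the bolt in and the two plates sit tight and square edge to edge. Then lay the pipe in the two V-rests, sticking out about equally at both ends (within 20 mm of the middle). Set things down, do not drop them, and leave the tools and offcuts lying about where they are.

Things in the scene. Friction and masses are not known exactly. Their poses are not given: they have to be found in the camera images.
- base: Fixture base, screwed fast to the bench: flat steel plate spanning x -100..+80, y -70..+70 mm, 16 mm thick, carrying the cam lock and a steel V-rest. Origin on the bench top, z up. Its straight +y edge (y = +70) is the joining edge. Low screw heads (to z 24) in three corners.
- base_edge (a point): Middle of the bolt slot's mouth on the base's joining edge (base x -45, y +70), 10 mm over the bench. The slot, cut through the plate, is 16 mm wide, runs in along -y to y = +34, is open above outside the disc, and is flared to 32 mm at the edge.
- base_vee (a point): Bottom of the base's V-rest (base x +45, y -25, z 46 mm); a pipe lies in it along base y. Rest 14 mm thick along y: a web 64 mm wide up to z 44 and two 45 degree arms, tips 33 mm either side of the middle at z 72.
- cam (a joint): Angle of the cam lock disc on its upright pivot. 0: its mouth faces straight out along the slot (open); grows turning clockwise seen from above; hard stops at -0.3 and 3.14 (locked, half a turn). Starts at -0.25..0.05. The edges meet at about 2.3. Takes 0.15 N m free, up to about 0.6 N m once they meet; stays where it is left.
- cam_axis (a point): On the pivot axis (base x -45, y +20) at the wing handle's half height, z 47 mm. The disc is dark steel, 100 mm across, z 18 to 30 mm, with a spiral, hook-shaped slot open at the rim. Turned clockwise, the hook passes behind the bolt's head, if the plates' edges are less than 7 mm apart, and draws it towards the pivot.
- cam_mouth (a point): Middle of the bolt's way into the disc's mouth, 45 mm from the pivot, z 24 mm; turns with the disc. At joint 0 the mouth reaches, seen from the pivot, from 16 degrees on the base's -x side to 42 degrees on its +x side of it.
- cam_handle (a point): On the long arm of the cam's wing handle, 45 mm from the pivot, z 47; turns with the disc. Wing: steel bar 12 mm thick, z 35 to 59 mm, on top of the disc across the pivot; long arm reaches 58 mm opposite the mouth (base -y when open), short arm 30 mm. Clockwise the long arm swings over the base's -x side until it points over the joining edge. May be gripped or pushed.
- vee_mid (a point): Point fixed to the base where the pipe's centre belongs: in the middle between the two coupled V-rests (base x +45, y +42.5, z 76 mm).
- outrigger: Loose pipe rest: aluminium plate 150 (x) x 80 (y) x 16 mm flat on the bench, 0.58 to 0.87 kg, with a rib and V-rest on top. Origin: middle of its underside, z up. Its -y edge (y = -40) is the joining edge, from which the draw bolt sticks out. Coupled, its axes are parallel to the base's and its origin is at base x 0, y +110 mm.
- outrigger_grip (a point): The place to grip the outrigger, near its balance point: on its rib at x -10, y 0, z 34 mm. The rib is 14 mm thick (along y) and runs the full 150 mm along x, z 16 to 44 mm.
- outrigger_vee (a point): Bottom of the outrigger's V-rest (x +45, y 0, z 46 mm); same shape as the base's, 14 mm thick, arm tips 33 mm either side at z 72.
- bolt_head (a point): Centre of the draw bolt's upright round head (outrigger x -45, y -62, z 20 mm): 12 mm across, z 3 to 31 mm. The shank behind it is 10 mm wide, z 5 to 13 mm. Coupled, the head stands 28 mm from the cam's pivot.
- outrigger_edge (a point): Point on the outrigger's joining edge at the root of the draw bolt (x -45, y -40, z 10 mm).
- pipe: Steel pipe, 200 mm long, 42.4 mm outside diameter, 0.4 to 0.6 kg. Origin: its centre; its own y axis runs along it. Lies on the timber chock, its centre 52 mm over the bench.
- chock: Timber chock fixed to the bench, on which the pipe waits along its y: a board 75 x 150 x 15 mm with two wooden V's at y = +-58 mm (24 mm thick, arm tips 33 mm either side, 48 mm high); between them (92 mm) the pipe is free to grip. Origin: middle of its underside.
- hammer: Bystander: hammer, 280 mm long, lying on the bench.
- spanner: Bystander: steel spanner, 200 mm, lying on the bench.
- brush: Bystander: brush, 240 mm, lying on the bench.
- pliers: Bystander: pliers with red handles, 160 mm, lying on the bench.
- angle_iron: Bystander: offcut of steel angle, 190 x 40 x 40 mm, lying on the bench.
- bar_clamp: Bystander: bar clamp, 240 mm, red sliding jaw, lying flat on the bench.
- grinding_disc: Bystander: black grinding disc, 115 mm across, 6 mm thick, lying on the bench.
Mind the look-alikes: they are no part of the job. There is more than one size of the pipe; the job needs the largest.

How it is judged:
By the outcome, as a careful person would: the job done as asked, in the order asked, and still so for the second after the job is handed in, with the robot touching nothing.
It also fails if it takes over 69 s, if anything falls off the work surface, if the arm or the gripper's body presses on something with over 40 N, if the wrist force passes 120 N, or if a joint passes its speed limit or range.

## Working session

There is one attempt and no reset: what is moved stays moved. The work goes in short steps, Python scripts to look and compute and a tool call to move; the robot and the scene stay as the last step left them, time stands still between calls to the robot, and variables do not carry over. Pictures are saved under pics/ and viewed, about 8 in all and at most 12, crops included, and the job is handed in when it is done.

Besides the shell and the picture viewer there is one more tool, called after ">>>" as name([rows], argument=value, ...), one row to a line, values as JSON. step_arm: Moves the arm, as the interface text tells. Its arguments: {"type":"object","properties":{"steps":{"type":"array"},"claw":{"type":"number"}},"required":["steps"]}

```bash
ls; mkdir -p pics
cat > h.py <<'E'
import numpy as np,cv2
from plant import *
from scipy.spatial.transform import Rotation as R
def cloud(name):
    im,d=grab_frame(name); c=camera_params(name); K=np.array(c["mtx"]); E=np.array(c["extrinsics"])
    v,u=np.mgrid[:400,:640]
    P=np.stack([(u-K[0,2])/K[0,0]*d,(v-K[1,2])/K[1,1]*d,d],-1)
    W=P@E[:3,:3].T+E[:3,3]; W[d==0]=np.nan
    return im,W
def save(n,im,s=1): cv2.imwrite("pics/"+n,cv2.resize(im,None,fx=s,fy=s,interpolation=cv2.INTER_CUBIC)[...,::-1])
E
python3 - <<'E'
from h import *
a,W=cloud("scene"); b,V=cloud("side")
np.savez("f.npz",a=a,W=W,b=b,V=V)
save("scene.png",a,1.25); save("side.png",b,1.25)
for cam,X in(("scene",W),("side",V)):
  for l in["base","cam","cam_handle","outrigger","bolt_head","pipe","chock"]:
    for r in boxes_of(cam,l)[:4]:
      x,y,w,h=r["box"]; p=X[min(399,int(y+h/2)),min(639,int(x+w/2))]
      print(cam,l,np.round(r["box"]).astype(int).tolist(),round(r["p"],2),np.round(p,3))
print(state()["time"],state()["tool_rot"])
E
```

```text
pics
scene base [278, 196, 68, 47] 0.81 [ 0.573 -0.025  0.052]
scene cam [294, 191, 29, 30] 0.68 [0.51  0.014 0.047]
scene cam_handle [294, 198, 34, 23] 0.81 [0.511 0.02  0.033]
scene outrigger [346, 158, 48, 37] 0.97 [0.495 0.323 0.019]
scene bolt_head [350, 159, 43, 29] 0.72 [0.497 0.326 0.027]
scene bolt_head [237, 192, 44, 28] 0.48 [ 0.354 -0.069  0.011]
scene pipe [177, 209, 41, 18] 0.9 [ 0.293 -0.263  0.027]
scene pipe [177, 228, 54, 48] 0.76 [ 0.498 -0.349  0.074]
scene pipe [246, 225, 33, 35] 0.76 [ 0.528 -0.183  0.028]
scene pipe [187, 288, 106, 67] 0.27 [ 0.719 -0.391  0.022]
scene chock [180, 246, 38, 40] 0.78 [ 0.477 -0.367  0.018]
side base [285, 193, 73, 46] 0.68 [0.529 0.027 0.027]
side cam [317, 199, 37, 34] 0.83 [0.491 0.035 0.041]
side cam_handle [314, 199, 40, 32] 0.62 [0.492 0.043 0.048]
side outrigger [263, 265, 78, 56] 0.88 [0.487 0.338 0.027]
side bolt_head [266, 264, 72, 57] 0.81 [0.487 0.338 0.027]
side pipe [324, 181, 45, 15] 0.83 [ 0.506 -0.159  0.02 ]
side pipe [343, 146, 58, 19] 0.79 [ 0.461 -0.332  0.059]
side pipe [417, 174, 15, 27] 0.66 [ 0.281 -0.219  0.025]
side chock [350, 156, 46, 22] 0.63 [ 0.457 -0.344  0.011]
0.8 [ 2.54659235e-05  9.93857538e-01  1.10667041e-01 -6.67146869e-06]
```

Run:
```python
from h import *
f=np.load("f.npz")
save("sc1.png",f["a"][140:360,160:420],3)
save("sd1.png",f["b"][130:340,230:470],3)
```

```text
(no output)
```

View pics/scene.png

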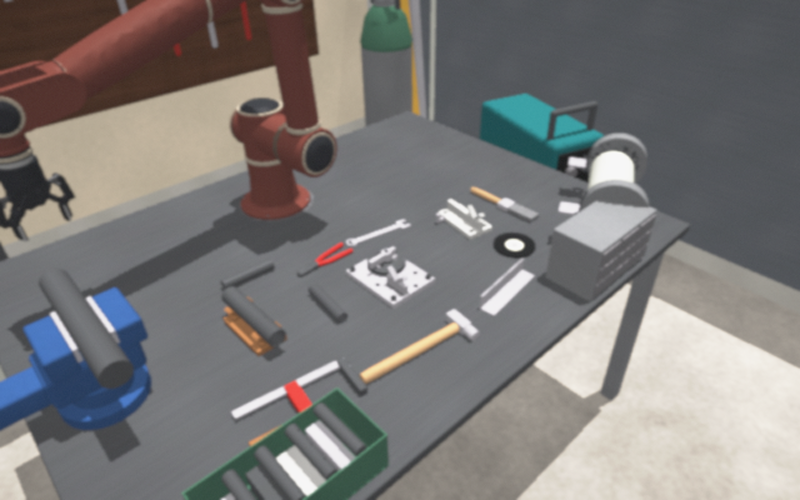

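View pics/sd1.png

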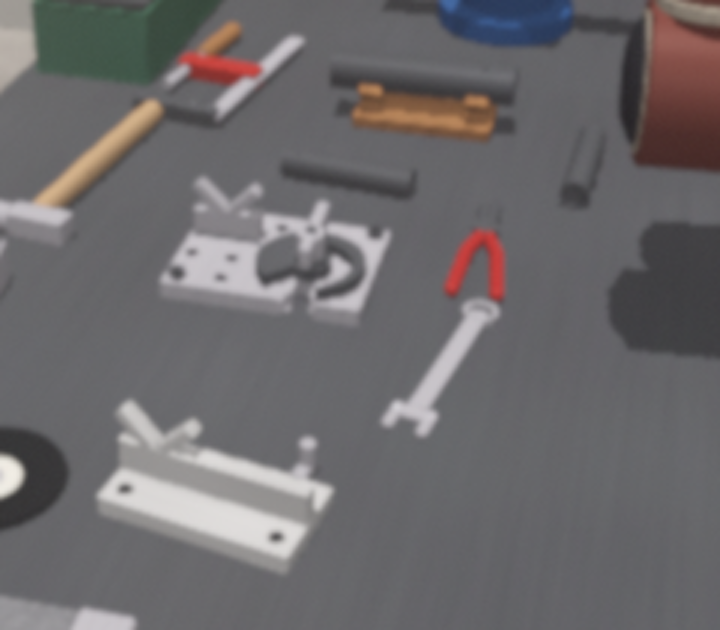

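Scene (800×500 picture): base at (390,275), outrigger at (465,217), and pipes at (252,315) on the chock (large), (248,275) and (327,302) thin ones lying on the bench, (85,325) in the vise, and more in the green box. The one on the timber chock is the one I want. Next I'll move to a wrist look over the base and outrigger.

>>> step_arm([
  [42,-16,-20,0],
  [42,-16,-20,0],
  [42,-16,-20,0],
  [42,-16,-20,0],
  [42,-16,-20,0],
  [42,-16,-20,0],
  [42,-16,-20,0],
  [42,-16,-20,0],
])

```text
time: 1.6
tool_pos: [0.4395, -0.4087, 0.3544]
tool_rot: [-0.003, 0.994, 0.105, -0.0]
contact_force: [-0.1, -0.7, -0.0]
gripper_width: 0.997
```

>>> step_arm([
  [15,-45,0,0],
  [15,-45,0,0],
  [15,-45,0,0],
  [15,-45,0,0],
  [15,-45,0,0],
  [15,-45,0,0],
])

```text
time: 2.2
tool_pos: [0.4755, -0.1173, 0.3585]
tool_rot: [-0.001, 0.994, 0.105, 0.002]
contact_force: [0.0, -0.6, 0.2]
gripper_width: 0.999
```

>>> step_arm([
  [15,-45,0,0],
  [15,-45,0,0],
  [15,-45,0,0],
  [15,-45,0,0],
  [15,-45,0,0],
  [0,0,0,0],
])

```text
time: 2.8
tool_pos: [0.5004, 0.1331, 0.3608]
tool_rot: [-0.001, 0.994, 0.108, 0.005]
contact_force: [0.6, -0.9, -0.2]
gripper_width: 1.0
```

```bash
cat >> h.py <<'E'
def wcloud():
    s=state(); im,d=grab_frame("wrist"); c=camera_params("wrist"); K=np.array(c["mtx"]); T=np.array(c["T_tool_cam"])
    v,u=np.mgrid[:400,:640]
    x=(u-K[0,2])/K[0,0]; y=(v-K[1,2])/K[1,1]; r=np.hypot(x,y)+1e-9
    t=np.tan(np.minimum(r,1.4)); P=np.stack([x/r*t*d,y/r*t*d,d],-1)
    q=np.array(s["tool_rot"]); Rw=R.from_quat(q[[1,2,3,0]]).as_matrix()
    W=(P@T[:3,:3].T+T[:3,3])@Rw.T+np.array(s["tool_pos"]); W[(d==0)|(r>1.3)]=np.nan
    return im,W
E
python3 - <<'E'
from h import *
c=camera_params("wrist");print(np.round(np.array(c["mtx"]),1).tolist(),np.round(c["T_tool_cam"],3).tolist())
im,W=wcloud(); np.savez("w1.npz",im=im,W=W); save("w1.png",im,1.25)
# bird's-eye height map, colour, 1mm px
def bev(im,W,x0,x1,y0,y1):
    m=np.isfinite(W[...,2]); p=W[m]; 
    ok=(p[:,0]>x0)&(p[:,0]<x1)&(p[:,1]>y0)&(p[:,1]<y1)&(p[:,2]<.12)
    return p[ok]
for n,b in(("base",(.40,.68,-.1,.15)),("out",(.36,.62,.22,.45))):
    p=bev(im,W,*b); q=p[(p[:,2]>.011)&(p[:,2]<.021)][:,:2]
    r=cv2.minAreaRect((q*1000).astype(np.float32)); print(n,len(p),len(q),r, np.median(p[p[:,2]<.006][:,2]))
print(state()["time"],state()["contact_force"])
for l in["base","cam","cam_handle","outrigger","bolt_head"]:
    for r in boxes_of("wrist",l)[:2]:
      x,y,w,h=r["box"]; p=W[min(399,int(y+h/2)),min(639,int(x+w/2))]
      print(l,np.round(r["box"]).astype(int).tolist(),round(r["p"],2),np.round(p,3))
E
```

```text
[[309.7, 0.0, 321.8], [0.0, 309.7, 197.5], [0.0, 0.0, 1.0]] [[0.001, -0.948, -0.318, 0.082], [1.0, 0.001, -0.0, -0.001], [0.0, -0.318, 0.948, -0.179], [0.0, 0.0, 0.0, 1.0]]
base 20335 4874 ((536.9971923828125, 1.5836029052734375), (181.65896606445312, 142.18101501464844), 0.32939574122428894) -0.00019105012959186318
out 15971 2513 ((491.1390380859375, 316.4191589355469), (108.0545425415039, 151.2138214111328), 80.71893310546875) -0.00010222804854057022
2.85 [0.03348086 0.06863057 0.13525293]
base [348, 87, 102, 112] 0.97 [0.539 0.011 0.029]
base [509, 182, 39, 70] 0.33 [ 0.464 -0.331  0.013]
cam [361, 133, 60, 60] 0.86 [0.507 0.023 0.063]
cam_handle [357, 130, 66, 62] 0.81 [0.511 0.025 0.06 ]
cam_handle [130, 50, 31, 123] 0.28 [0.507 0.472 0.021]
outrigger [186, 82, 61, 92] 0.78 [0.498 0.322 0.021]
bolt_head [183, 84, 62, 92] 0.88 [0.497 0.322 0.033]
```

View pics/w1.png

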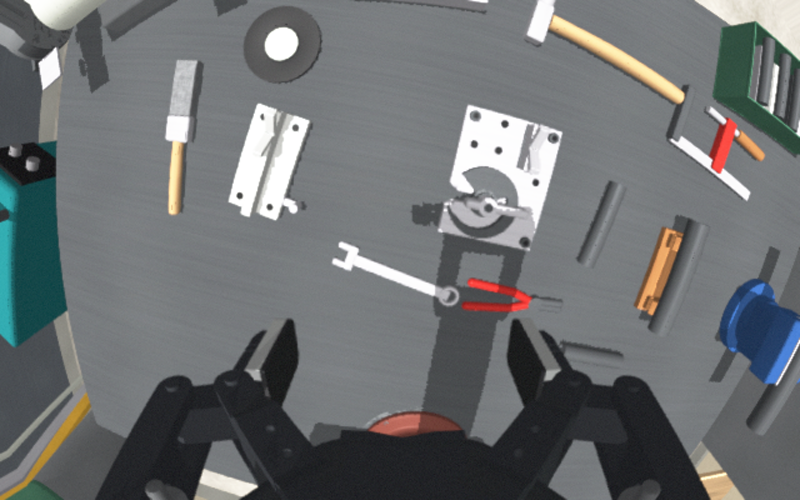

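The wrist view is clear. Outrigger at (270,160), bolt head at (290,205). Base at (500,175), cam at (485,205), slot opening left (+y). The spanner and pliers sit clear below. I'll refine the poses next.

```bash
cat >> h.py <<'E'
from scipy.optimize import minimize
def sel(W,b):
    p=W[np.isfinite(W[...,2])]; x0,x1,y0,y1=b
    return p[(p[:,0]>x0)&(p[:,0]<x1)&(p[:,1]>y0)&(p[:,1]<y1)&(p[:,2]<.12)]
def outr(W,b,g):
    "outrigger pose (x,y,yaw) mm/deg from guess; rib gives yaw & y, plate extents give x"
    p=sel(W,b)*1000; x,y,a=g
    for _ in range(5):
        t=np.radians(a); c,s=np.cos(t),np.sin(t)
        l=np.c_[(p[:,0]-x)*c+(p[:,1]-y)*s,-(p[:,0]-x)*s+(p[:,1]-y)*c,p[:,2]]
        pl=l[(l[:,2]>10)&(l[:,2]<22)&(abs(l[:,0])<80)&(l[:,1]>-44)&(l[:,1]<46)]
        hi=np.percentile(pl,99.3,0); lo=np.percentile(pl[abs(pl[:,0]+45)>12],.7,0)
        rb=l[(l[:,2]>38)&(l[:,2]<48)&(abs(l[:,1])<12)&(abs(l[:,0])<76)]
        k=np.polyfit(rb[:,0],rb[:,1],1)
        lox=np.percentile(pl[:,0],.7)
        dx=(hi[0]+lox)/2; dy=(hi[1]+lo[1])/2
        x+=c*dx-s*dy; y+=s*dx+c*dy; a+=np.degrees(np.arctan(k[0]))*.7
    bh=l[(abs(l[:,0]+45)<10)&(l[:,1]<-52)&(l[:,1]>-72)&(l[:,2]>26)]
    print("out",np.round([x,y,a],1),"ext",np.round([lox,hi[0],lo[1],hi[1]],1),"rib",len(rb),np.round(k,3),"top",np.round(np.median(rb[:,2]),1),"bolt",len(bh),np.round(bh.mean(0),1) if len(bh) else None)
    return x,y,a
def basep(W,b=(.40,.68,-.12,.15)):
    p=sel(W,b)*1000; q=p[(p[:,2]>11)&(p[:,2]<21)]
    r=cv2.minAreaRect(q[:,:2].astype(np.float32)); (cx,cy),wh,a=r; a=(a+45)%90-45; t=np.radians(a)
    x,y=cx+10*np.cos(t),cy+10*np.sin(t)
    l=np.c_[(p[:,0]-x)*np.cos(t)+(p[:,1]-y)*np.sin(t),-(p[:,0]-x)*np.sin(t)+(p[:,1]-y)*np.cos(t),p[:,2]]
    e=l[(l[:,2]>11)&(l[:,2]<19)]
    k=[]
    for s in range(-90,75,10):
        m=e[abs(e[:,0]-s)<5]
        if abs(s+45)>18 and len(m)>20:k.append((s,np.percentile(m[:,1],98),np.percentile(m[:,1],2)))
    k=np.array(k); 
    h=l[(l[:,2]>50)&(l[:,2]<64)&(np.hypot(l[:,0]+45,l[:,1]-20)<64)]
    print("base",np.round([x,y,a],2),wh,"edge slopes deg",np.degrees(np.polyfit(k[:,0],k[:,1],1)[0]),np.degrees(np.polyfit(k[:,0],k[:,2],1)[0]),"edge",k[:,1].round(1),k[:,2].round(1))
    if len(h)>20:
        vx,vy,hx,hy=cv2.fitLine(h[:,:2].astype(np.float32),cv2.DIST_HUBER,0,.1,.1).ravel()
        print("handle dir",np.degrees(np.arctan2(vy,vx)),"ctr",h.mean(0).round(1),"ext",np.ptp(h,0).round(1))
    return x,y,a
E
python3 - <<'E'
from h import *
W=np.load("w1.npz")["W"]
outr(W,(.36,.62,.22,.45),(493,330,-9.3)); basep(W)
p=sel(W,(.36,.6,-.45,-.25))*1000; q=p[p[:,2]>62]
r=cv2.minAreaRect(q[:,:2].astype(np.float32));print("pipe",r,q[:,2].max())
f=np.load("f.npz")
for k in "WV":
  p=sel(f[k],(.36,.6,-.47,-.22))*1000; q=p[p[:,2]>60]
  print("pipe",cv2.minAreaRect(q[:,:2].astype(np.float32)),len(q),np.percentile(q[:,2],98))
  outr(f[k],(.36,.62,.22,.45),(493,330,-9.3)); basep(f[k])
E
```

```text
out [493.8 329.4 -11.2] ext [-74.   74.1 -40.4  40.5] rib 517 [-0.    -1.975] top 43.7 bolt 41 [-43.6 -63.4  30.4]
base [5.47e+02 1.64e+00 3.30e-01] (181.65896606445312, 142.18101501464844) edge slopes deg 0.3208268356422978 -0.869528216889275 edge [68.5 68.9 68.3 69.5 69.3 68.7 68.9 69.2 68.9 69.4 69.3 69.2 69.8] [-50.8 -67.8 -67.3 -68.6 -68.7 -67.2 -67.6 -67.6 -66.7 -67.1 -67.8 -67.
 -54.4]
handle dir -87.626076 ctr [-43.9  10.9  58.1] ext [26.1 88.3 13.5]
pipe ((469.5472717285156, -343.44140625), (199.02914428710938, 37.13304138183594), 0.5455527901649475) 75.05178326584905
pipe ((470.10882568359375, -344.3642272949219), (205.96353149414062, 40.09228515625), 0.9226024746894836) 701 75.40901907114284
out [495.9 331.6 -10.5] ext [-75.7  75.7 -41.2  41.2] rib 106 [-0.    -1.509] top 43.5 bolt 9 [-42.7 -61.6  28.9]
base [549.43   3.98   0.67] (184.120849609375, 146.23497009277344) edge slopes deg 33.518677733011664 -0.22989399807379468 edge [-11.  -19.4 -25.1  70.6  66.8  67.7  68.9  68.8  69.1  69.4  66.4  51.2
  68.2] [-68.6 -69.2 -69.6 -69.1 -68.8 -68.7 -68.5 -69.4 -69.4 -69.  -69.8 -68.9
 -70.6]
handle dir -87.92382 ctr [-42.8   6.1  56.9] ext [28.3 90.4 12.9]
pipe ((466.92425537109375, -338.09844970703125), (200.54698181152344, 41.56763458251953), 3.0598208904266357) 386 73.15598892654441
out [490.4 331.9  -8.6] ext [-74.2  74.2 -40.5  40.5] rib 361 [0.    1.646] top 42.2 bolt 18 [-44.4 -62.1  28.9]
base [ 5.4354e+02  3.9400e+00 -2.2000e-01] (147.50070190429688, 181.5848846435547) edge slopes deg 0.75406225684459 19.202107758553623 edge [69.  68.7 65.5 68.8 70.6 71.  68.2 67.8 68.1 69.5 69.8 69.9 70.9] [-61.6 -60.6 -72.  -69.3 -70.4 -71.7 -69.  -68.5 -18.6 -18.  -17.3 -20.3
 -17.6]
handle dir -88.20948 ctr [-45.3  13.   56.4] ext [22.6 90.1 11.9]
```

>>> step_arm([
  [4,-33,25,0],
  [4,-33,25,0],
  [4,-33,25,0],
  [4,-33,25,0],
  [4,-33,25,7.4],
  [4,-33,25,7.4],
  [0,0,25,7.4],
  [0,0,0,0],
], claw=100)

```text
time: 3.9
tool_pos: [0.4982, 0.3208, 0.1832]
tool_rot: [-0.001, 0.994, -0.109, 0.009]
contact_force: [-1.3, -0.5, -1.5]
gripper_width: 1.0
```

```bash
cat >> h.py <<'E'
def go(x,y,z,yaw=None,show=True):
    "tool-frame shift (mm) to world target mm, yaw = heading of tool x, deg"
    s=state(); q=np.array(s["tool_rot"]); M=R.from_quat(q[[1,2,3,0]]).as_matrix()
    d=M.T@(np.array([x,y,z])-1000*np.array(s["tool_pos"])); a=np.degrees(np.arctan2(M[1,0],M[0,0]))
    print("tcp",np.round(1000*np.array(s["tool_pos"]),1),"yaw",round(a,2),"shift",d.round(1),"turn",None if yaw is None else round((a-yaw+180)%360-180,2),"j6",round(s["joint_pos"][5],2),"t",s["time"],"tilt",M[:,2].round(3))
E
python3 - <<'E'
from h import *
im,W=wcloud(); outr(W,(.36,.62,.22,.45),(493,330,-9.8)); go(483.7,331.3,20,-9.8)
p=sel(W,(.36,.62,.22,.45))*1000;q=p[(p[:,2]>11)&(p[:,2]<21)]
print(cv2.minAreaRect(q[:,:2].astype(np.float32)),len(q))
E
```

```text
out [493.5 329.6  -9.6] ext [-73.7  73.7 -39.7  39.7] rib 982 [ 0.    -0.255] top 43.7 bolt 90 [-44.3 -61.4  30.4]
tcp [499.4 321.2 185.8] yaw -12.42 shift [-21.   -5.3 165.4] turn -2.62 j6 2.24 t 3.95 tilt [ 0.022  0.002 -1.   ]
((490.93060302734375, 317.36669921875), (106.56385040283203, 150.46112060546875), 80.5898208618164) 6885
```

>>> step_arm([
  [-4,-1,25,-1],
  [-4,-1,25,-1],
  [-4,-1,25,-0.6],
  [-4,-1,25,0],
  [-4,-1,20,0],
  [0,0,10,0],
  [0,0,0,0],
])

```text
time: 4.65
tool_pos: [0.4982, 0.3267, 0.0698]
tool_rot: [-0.008, 0.996, -0.083, 0.023]
contact_force: [-0.2, 0.2, -0.6]
gripper_width: 0.997
```

Run:
```python
from h import *
go(483.6,331.3,20,-9.6)
```

```text
tcp [498.2 326.7  69.8] yaw -9.52 shift [-17.4  -1.1  49.1] turn 0.08 j6 2.2 t 4.65 tilt [ 0.047  0.013 -0.999]
```

>>> step_arm([
  [0,0,0,0],
  [0,0,0,0],
  [0,0,0,0],
  [0,0,0,0],
])

```text
time: 5.05
tool_pos: [0.5029, 0.3272, 0.0765]
tool_rot: [-0.011, 0.996, -0.083, 0.027]
contact_force: [0.0, -1.1, 0.8]
gripper_width: 1.002
```

Run:
```python
from h import *
go(483.6,331.3,20,-9.6);print(state()["joint_efforts"],state()["joint_pos"])
```

```text
tcp [502.9 327.2  76.5] yaw -9.56 shift [-22.6   0.6  55.4] turn 0.04 j6 2.2 t 5.05 tilt [ 0.056  0.017 -0.998]
[-6.08498720e-02 -3.68560660e+01 -3.45033860e+01 -3.24206322e-02
 -1.82271427e-01  1.05693030e-04] [ 0.45762746  0.05396235  1.81643566 -0.00980139  1.21360139  2.19769611]
```

>>> step_arm([
  [0,0,-30,0],
  [0,0,-30,0],
  [0,0,0,0],
])

```text
time: 5.35
tool_pos: [0.4994, 0.3262, 0.1385]
tool_rot: [-0.011, 0.996, -0.083, 0.027]
contact_force: [0.5, 0.9, -0.0]
gripper_width: 1.001
```

Run:
```python
from h import *
go(483.6,331.3,20,-9.6)
```

```text
tcp [499.4 326.2 138.5] yaw -9.51 shift [-22.5   0.6 117.6] turn 0.09 j6 2.2 t 5.35 tilt [ 0.055  0.017 -0.998]
```

>>> step_arm([
  [-12,-1,44,0],
  [-10,0,44,0],
  [-8,0,30,0],
  [-2,0,8,0],
])

```text
time: 5.75
tool_pos: [0.479, 0.3372, 0.0125]
tool_rot: [-0.014, 0.996, -0.082, 0.032]
contact_force: [-0.6, 0.7, 0.5]
gripper_width: 1.0
```

Run:
```python
from h import *
go(483.6,331.3,20,-9.6)
```

```text
tcp [479.  337.2  12.5] yaw -9.51 shift [ 6.   4.8 -7.3] turn 0.09 j6 2.23 t 5.75 tilt [ 0.067  0.023 -0.998]
```

>>> step_arm([
  [6,5,-7,0],
  [-1,0,1,0],
])

```text
time: 5.95
tool_pos: [0.4824, 0.3307, 0.0182]
tool_rot: [-0.013, 0.996, -0.082, 0.031]
contact_force: [1.4, -0.1, 0.3]
gripper_width: 1.0
```

>>> step_arm([
  [-1,0,1.5,0],
  [-1,0,1.5,0],
  [-1,0,1.5,0],
  [-1,0,1.5,0],
  [-1,0,1.5,0],
], claw=0)

```text
time: 6.45
tool_pos: [0.483, 0.3335, 0.0168]
tool_rot: [-0.016, 0.996, -0.083, 0.036]
contact_force: [-0.1, 0.4, -0.4]
gripper_width: 0.143
```

Run:
```python
from h import *
go(483.6,331.3,20,-9.6)
```

```text
tcp [483.  333.5  16.8] yaw -9.56 shift [ 1.2  2.  -3.2] turn 0.04 j6 2.23 t 6.45 tilt [ 0.075  0.027 -0.997]
```

>>> step_arm([
  [0,0,-25,0],
  [0,0,-25,0],
  [8,15,0,0],
])

```text
time: 6.75
tool_pos: [0.4828, 0.3165, 0.0666]
tool_rot: [-0.016, 0.996, -0.081, 0.035]
contact_force: [0.4, -0.2, 0.8]
gripper_width: 0.002
```

Run:
```python
from h import *
go(534.8,147.4,66,.3);print(state()["gripper_width"],state()["contact_force"])
```

```text
tcp [482.8 316.5  66.6] yaw -9.41 shift [ 78.8 158.5  -0. ] turn -9.71 j6 2.19 t 6.75 tilt [ 0.072  0.026 -0.997]
0.0016714261444966227 [ 0.44815834 -0.22868658  0.76252516]
```

Run:
```python
from h import *
im,W=wcloud(); outr(W,(.36,.62,.22,.45),(493,330,-9.8)); save("w2.png",im,1.25)
a,S=cloud("side"); outr(S,(.36,.62,.22,.45),(493,330,-9.8)); save("s2.png",a[200:340,220:400],4)
go(483.6,331.3,20,-9.6); print(state()["contact_force"])
```

```text
out [494.1 330.6 -12.5] ext [-73.4  73.4 -40.5  40.5] rib 1412 [-0.   -1.86] top 43.8 bolt 175 [-41.5 -64.7  30.3]
out [490.7 331.9  -8.3] ext [-74.7  74.7 -40.9  40.9] rib 360 [0.    1.381] top 42.4 bolt 20 [-45.5 -61.1  29.2]
tcp [481.8 313.8  63.6] yaw -9.6 shift [ -3.9 -16.1  44. ] turn 0.0 j6 2.19 t 6.85 tilt [ 0.068  0.022 -0.997]
[-0.94527802 -0.49799138 -0.11656405]
```

View pics/w2.png

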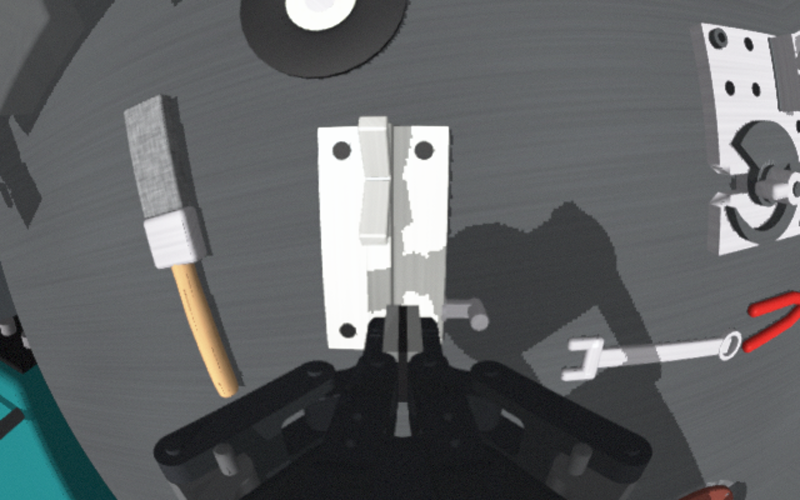

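The plate is unmoved: the jaws were still closing when I lifted. I'll check how the arm settles while holding, then grasp again.

```bash
cat >> h.py <<'E'
def hold(n):
    for _ in range(n): grab_frame("wrist")
E
python3 - <<'E'
from h import *
for i in range(3): hold(2); go(483.6,331.3,20,-9.6)
E
```

```text
tcp [480.6 314.3  62.2] yaw -9.57 shift [ -2.4 -15.9  42.6] turn 0.03 j6 2.19 t 6.95 tilt [ 0.065  0.022 -0.998]
tcp [480.4 314.4  61.8] yaw -9.53 shift [ -2.1 -15.8  42.3] turn 0.07 j6 2.19 t 7.05 tilt [ 0.065  0.022 -0.998]
tcp [480.4 314.5  61.8] yaw -9.51 shift [ -2.2 -15.7  42.3] turn 0.09 j6 2.19 t 7.15 tilt [ 0.065  0.022 -0.998]
```

>>> step_arm([
  [0,0,0,0],
], claw=60)

```text
time: 7.25
tool_pos: [0.4802, 0.3147, 0.0615]
tool_rot: [-0.013, 0.996, -0.082, 0.031]
contact_force: [0.4, 0.6, 0.1]
gripper_width: 0.157
```

Run:
```python
from h import *
go(483.6,331.3,20,-9.6)
for i in range(2): hold(2); go(483.6,331.3,20,-9.6)
```

```text
tcp [480.2 314.7  61.5] yaw -9.49 shift [ -1.8 -15.6  42. ] turn 0.11 j6 2.19 t 7.25 tilt [ 0.064  0.022 -0.998]
tcp [480.1 314.6  61.4] yaw -9.49 shift [ -1.7 -15.7  41.9] turn 0.11 j6 2.19 t 7.35 tilt [ 0.064  0.021 -0.998]
tcp [480.3 314.6  61.7] yaw -9.5 shift [ -2.  -15.6  42.2] turn 0.1 j6 2.19 t 7.45 tilt [ 0.065  0.022 -0.998]
```

>>> step_arm([
  [-1,-16,0,0],
])

```text
time: 7.55
tool_pos: [0.4818, 0.33, 0.0619]
tool_rot: [-0.013, 0.996, -0.083, 0.031]
contact_force: [0.5, 0.2, -0.7]
gripper_width: 0.599
```

Run:
```python
from h import *
hold(5);go(484.5,331.7,20,-9.6); print(state()["gripper_width"])
```

```text
tcp [481.9 330.9  62.2] yaw -9.46 shift [-0.1  0.1 42.2] turn 0.14 j6 2.22 t 7.8 tilt [ 0.065  0.021 -0.998]
0.6003491303567691
```

>>> step_arm([
  [0,0,41,0],
])

```text
time: 7.9
tool_pos: [0.4898, 0.3346, 0.0277]
tool_rot: [-0.017, 0.996, -0.082, 0.037]
contact_force: [0.9, -0.2, 0.1]
gripper_width: 0.599
```

Run:
```python
from h import *
hold(5);go(484.5,331.7,20,-9.6); print(state()["gripper_width"],state()["contact_force"])
```

```text
tcp [484.7 331.7  21.8] yaw -9.47 shift [-0.3  0.1  1.8] turn 0.13 j6 2.22 t 8.15 tilt [ 0.065  0.022 -0.998]
0.5971380537396657 [-0.16867663  0.53413031  0.05131479]
```

>>> step_arm([
  [0,0,1,0],
], claw=0)

```text
time: 8.25
tool_pos: [0.486, 0.3323, 0.0227]
tool_rot: [-0.014, 0.996, -0.082, 0.033]
contact_force: [0.2, -0.7, -0.3]
gripper_width: 0.443
```

Run:
```python
from h import *
hold(10);go(484.5,331.7,20,-9.6); print(state()["gripper_width"],state()["contact_force"])
```

```text
tcp [484.8 331.8  20.9] yaw -9.47 shift [-0.3  0.1  0.8] turn 0.13 j6 2.22 t 8.75 tilt [ 0.065  0.022 -0.998]
0.003150927270841504 [-0.52384088  1.34197399 -0.24588167]
```

>>> step_arm([
  [0,0,-15,0],
])

```text
time: 8.85
tool_pos: [0.4819, 0.3304, 0.0338]
tool_rot: [-0.012, 0.996, -0.082, 0.029]
contact_force: [-0.4, -0.0, -0.7]
gripper_width: -0.002
```

Run:
```python
from h import *
hold(4);go(534.8,147.4,66,.3); print(state()["gripper_width"],state()["contact_force"])
```

```text
tcp [484.7 331.9  37.2] yaw -9.47 shift [ 81.5 172.8 -29.6] turn -9.77 j6 2.22 t 9.05 tilt [ 0.067  0.023 -0.997]
-0.002969021768272676 [-1.19007121 -0.54827839 -0.24503344]
```

Run:
```python
from h import *
a,S=cloud("side"); b,_=cloud("scene"); w,W=wcloud()
c=np.hstack([cv2.resize(a[230:340,250:360],(400,400)),cv2.resize(w[60:360,160:460],(400,400))])
save("c3.png",c)
outr(W,(.36,.62,.22,.45),(493,330,-9.8))
p=sel(W,(.36,.62,.22,.45))*1000
t=np.radians(-9.6);x,y=493.5,329.6;l=np.c_[(p[:,0]-x)*np.cos(t)+(p[:,1]-y)*np.sin(t),-(p[:,0]-x)*np.sin(t)+(p[:,1]-y)*np.cos(t),p[:,2]]
for s in range(-60,80,20):
  m=l[(abs(l[:,0]-s)<6)&(l[:,2]>38)&(l[:,2]<47)]; 
  if len(m): print(s,len(m),np.percentile(m[:,1],[3,50,97]).round(1))
```

```text
out [496.2 329.3  -9.9] ext [-70.9  70.9 -39.4  39.4] rib 1046 [-0.    -0.088] top 43.8 bolt 225 [-46.6 -61.8  30.2]
-20 81 [-6.5  0.2  7. ]
0 449 [-6.8 -0.3  6.9]
40 132 [-6.8 -0.   7.5]
```

View pics/c3.png

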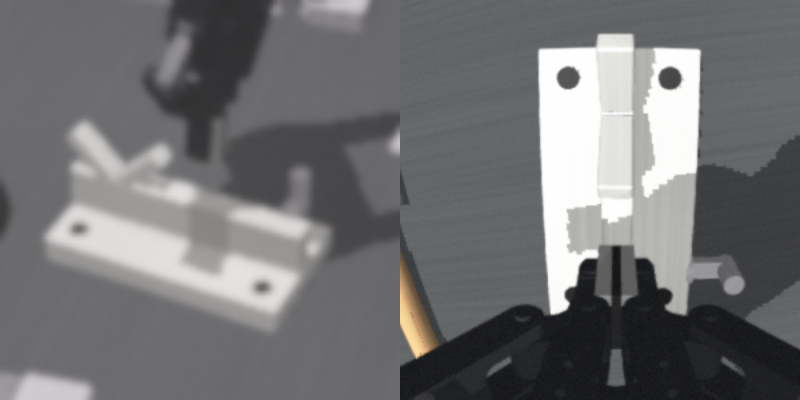

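Run:
```python
from h import *
a,S=cloud("side"); s=state(); print(s["tool_pos"],s["gripper_width"])
v,u=np.mgrid[:400,:640]
# finger column in side picture: crop (205,150) -> px
for r in range(255,300,2):
    k=S[r,250+int(205*110/400)]*1000; print(r,k.round(0),a[r,250+int(205*110/400)])
w,W=wcloud()
for r in range(230,300,6):
    i=160+int(617*.75-400*.75); print("w",r,(W[r,i-6]*1000).round(0),(W[r,i+6]*1000).round(0))
```

```text
[0.48362209 0.33133833 0.03558853] -0.002731626144839578
255 [480. 328. 117.] [52 51 54]
257 [469. 363. 139.] [51 50 52]
259 [469. 364. 134.] [51 50 52]
261 [469. 364. 130.] [52 51 52]
263 [469. 364. 125.] [52 51 53]
265 [470. 363. 119.] [52 51 54]
267 [475. 346. 100.] [54 53 55]
269 [475. 348.  97.] [54 53 55]
271 [476. 344.  89.] [56 55 57]
273 [476. 344.  84.] [58 58 59]
275 [476. 344.  78.] [91 90 91]
277 [505. 254.  -1.] [107 108 110]
279 [502. 261.  -1.] [107 107 110]
281 [500. 269.  -0.] [117 116 118]
283 [482. 327.  43.] [149 147 146]
285 [480. 333.  43.] [156 154 152]
287 [478. 338.  42.] [147 145 143]
289 [478. 339.  38.] [135 133 132]
291 [478. 340.  33.] [136 134 132]
293 [478. 341.  28.] [136 134 133]
295 [477. 343.  24.] [137 134 133]
297 [479. 338.  15.] [147 145 143]
299 [477. 345.  15.] [158 156 155]
w 230 [487. 334.  45.] [486. 327.  44.]
w 236 [483. 335.  43.] [482. 328.  44.]
w 242 [479. 336.  43.] [478. 329.  43.]
w 248 [492. 332.  82.] [491. 326.  81.]
w 254 [491. 332.  87.] [490. 326.  87.]
w 260 [491. 331.  93.] [490. 326.  93.]
w 266 [490. 331.  98.] [490. 326.  98.]
w 272 [490. 331. 103.] [489. 326. 102.]
w 278 [490. 331. 109.] [489. 326. 108.]
w 284 [488. 331. 110.] [487. 326. 109.]
w 290 [489. 330. 117.] [489. 326. 117.]
w 296 [488. 331. 119.] [489. 326. 122.]
```

The real fingertips sit at z≈79 while the reported TCP is z≈36. They are therefore about 42–43 mm short of the stated TCP, so I'll work with the measured tip.

```bash
cat >> h.py <<'E'
L=42.5
def tip(x,y,z,yaw=None,back=19):
    "shift bringing the grasp point (back mm behind measured tip) to x,y and the tip to height z (mm)"
    s=state(); q=np.array(s["tool_rot"]); M=R.from_quat(q[[1,2,3,0]]).as_matrix(); P=1000*np.array(s["tool_pos"])
    g=P-M[:,2]*(L+back); t=P-M[:,2]*L
    D=np.array([x-g[0],y-g[1],z-t[2]]); a=np.degrees(np.arctan2(M[1,0],M[0,0]))
    print("tip",t.round(1),"grasp",g.round(1),"yaw",round(a,2),"SHIFT",(M.T@D).round(1),"turn",None if yaw is None else round((a-yaw+180)%360-180,2),"w",round(s["gripper_width"],3),"F",np.round(s["contact_force"],1),"j6",round(s["joint_pos"][5],2),"t",round(s["time"],2),"tilt",M[:2,2].round(3))
E
python3 - <<'E'
from h import *
tip(483.6,331.3,21,-9.6)
E
```

```text
tip [480.8 330.4  77.9] grasp [479.6 330.   96.8] yaw -9.47 SHIFT [ 0.3 -0.1 57. ] turn 0.13 w -0.004 F [ 0.1  0.3 -0.3] j6 2.22 t 9.3 tilt [0.064 0.021]
```

>>> step_arm([
  [0,0,0,0],
], claw=70)

```text
time: 9.4
tool_pos: [0.4834, 0.3312, 0.0352]
tool_rot: [-0.013, 0.996, -0.082, 0.031]
contact_force: [-0.5, -0.2, -0.2]
gripper_width: 0.154
```

Run:
```python
from h import *
hold(5);tip(483.6,331.3,21,-9.6)
```

```text
tip [480.8 330.4  77.8] grasp [479.6 330.   96.7] yaw -9.46 SHIFT [ 0.4 -0.2 56.9] turn 0.14 w 0.593 F [ 0.2 -0.1 -0.3] j6 2.22 t 9.65 tilt [0.064 0.021]
```

>>> step_arm([
  [0,0,35,0],
])

```text
time: 9.75
tool_pos: [0.4905, 0.3346, 0.0059]
tool_rot: [-0.016, 0.996, -0.082, 0.036]
contact_force: [1.3, 0.2, 1.2]
gripper_width: 0.697
```

Run:
```python
from h import *
hold(5);tip(483.6,331.3,21,-9.6)
```

```text
tip [483.1 331.2  43.3] grasp [481.9 330.8  62.2] yaw -9.47 SHIFT [ 0.2 -0.1 22.3] turn 0.13 w 0.699 F [0.  0.9 0.3] j6 2.22 t 10.0 tilt [0.064 0.021]
```

>>> step_arm([
  [0,0,20,0],
])

```text
time: 10.1
tool_pos: [0.4908, 0.3345, -0.0145]
tool_rot: [-0.016, 0.996, -0.082, 0.035]
contact_force: [-0.3, 0.5, 0.2]
gripper_width: 0.701
```

Run:
```python
from h import *
hold(5);tip(483.6,331.3,21,-9.6)
```

```text
tip [485.  331.9  24.6] grasp [483.8 331.5  43.6] yaw -9.47 SHIFT [-0.3  0.4  3.6] turn 0.13 w 0.697 F [ 0.7 -0.8 -0.2] j6 2.22 t 10.35 tilt [0.066 0.022]
```

>>> step_arm([
  [0,0,0,0],
], claw=0)

```text
time: 10.45
tool_pos: [0.4885, 0.3333, -0.0165]
tool_rot: [-0.014, 0.996, -0.082, 0.033]
contact_force: [0.3, 0.4, 1.5]
gripper_width: 0.545
```

Run:
```python
from h import *
hold(9);tip(483.6,331.3,21,-9.6)
a,S=cloud("side");w,W=wcloud()
save("c4.png",np.hstack([cv2.resize(a[230:340,250:360],(400,400)),cv2.resize(w[60:360,160:460],(400,400))]))
outr(W,(.36,.62,.22,.45),(493,330,-9.8))
```

```text
tip [485.3 331.6  25.8] grasp [484.1 331.2  44.8] yaw -9.45 SHIFT [-0.8  0.2  4.8] turn 0.15 w 0.149 F [-2.2 -1.9  7.3] j6 2.22 t 10.9 tilt [0.066 0.02 ]
out [497.5 329.7  -9.5] ext [-69.8  69.8 -39.3  39.3] rib 3020 [-0.    -0.396] top 44.1 bolt 0 None
```

>>> step_arm([
  [0,0,-22,0],
  [0,0,-22,0],
])

```text
time: 11.2
tool_pos: [0.479, 0.3282, 0.0208]
tool_rot: [-0.009, 0.996, -0.082, 0.025]
contact_force: [0.7, 0.1, -7.6]
gripper_width: 0.151
```

Run:
```python
from h import *
hold(7);tip(535,148,66,.3)
w,W=wcloud(); p=W[np.isfinite(W[...,2])]*1000; q=p[(p[:,0]>400)&(p[:,0]<620)&(p[:,1]>230)&(p[:,1]<440)&(p[:,2]>35)&(p[:,2]<75)]
# plate top plane
A=np.c_[q[:,:2]-[493,330],np.ones(len(q))]; k=np.ones(len(q),bool)
for _ in range(20):
    c=np.linalg.lstsq(A[k],q[k,2],rcond=None)[0]; r=abs(q[:,2]-A@c); k=r<max(2,np.percentile(r,50)*.9)
print("plane",c.round(4),k.sum(),len(q))
```

```text
tip [477.3 327.9  62.8] grasp [476.3 327.7  81.8] yaw -9.44 SHIFT [ 87.4 167.6  -2.6] turn -9.74 w 0.153 F [ 0.4 -0.7 -8.3] j6 2.22 t 11.55 tilt [0.053 0.014]
plane [-1.05000e-02  1.30000e-02  5.28913e+01] 20227 20739
```

View pics/c4.png

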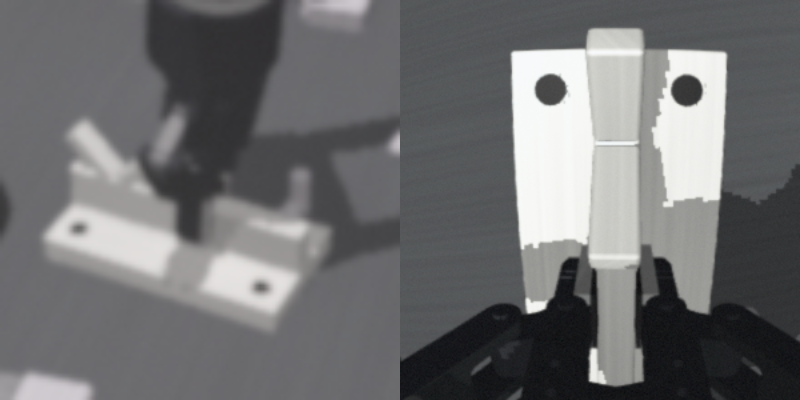

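>>> step_arm([
  [21,38,0,-2.4],
  [21,38,0,-2.4],
  [21,38,0,-2.4],
  [21,38,0,-2.5],
])

```text
time: 12.0
tool_pos: [0.5457, 0.1696, 0.0175]
tool_rot: [-0.007, 1.0, 0.011, 0.023]
contact_force: [-0.2, 0.3, -8.0]
gripper_width: 0.145
```

Run:
```python
from h import *
hold(7);tip(536,155,66,.3)
w,W=wcloud(); np.savez("w5.npz",w=w,W=W); save("w5.png",w,1.25)
basep(W); tip(536,155,66,.3)
```

```text
tip [543.3 171.2  60.4] grasp [542.4 170.9  79.4] yaw 1.15 SHIFT [-6.5 15.7 -6.2] turn 0.85 w 0.157 F [ 0.9 -0.4 -8.1] j6 1.72 t 12.35 tilt [0.047 0.016]
base [5.4662e+02 1.4600e+00 3.6000e-01] (180.80902099609375, 142.6976776123047) edge slopes deg 12.289035362955468 7.512660227696543 edge [11.9 46.1 70.1 70.4 70.3 70.1 70.3 70.4 70.2 70.1 70.3 70.2 70.4] [-51.6 -51.9  28.4 -67.9 -67.6 -65.9 -32.7 -16.3 -16.2 -15.8 -15.9 -16.3
 -16.7]
handle dir -87.43724 ctr [-41.6  15.5  57. ] ext [25.6 87.6 12.8]
tip [543.4 171.4  60.5] grasp [542.5 171.1  79.5] yaw 1.18 SHIFT [-6.5 15.9 -6. ] turn 0.88 w 0.147 F [ 0.3 -0.1 -7.9] j6 1.72 t 12.4 tilt [0.048 0.016]
```

View pics/w5.png

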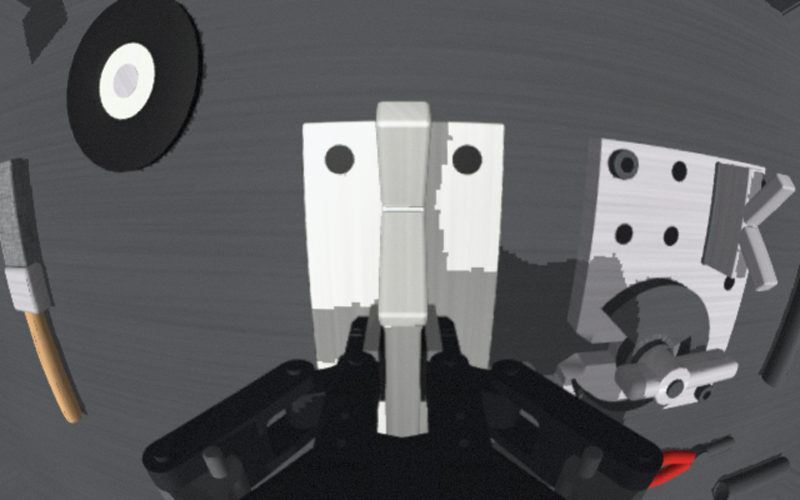

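Run:
```python
from h import *
W=np.load("w5.npz")["W"]; p=W[np.isfinite(W[...,2])]*1000
b=p[(p[:,2]>11)&(p[:,2]<20)&(p[:,0]>450)&(p[:,0]<680)&(p[:,1]<100)&(p[:,1]>-100)]
for y in(20,35,50,60): 
    m=b[abs(b[:,1]-y)<5]; print("base +x edge at y",y,np.percentile(m[:,0],99).round(1))
for x in (510,540,560,580,600,615):
    m=b[abs(b[:,0]-x)<5]; print("base +y edge at x",x,np.percentile(m[:,1],99).round(1) if len(m) else None)
o=p[(p[:,2]>40)&(p[:,2]<62)&(p[:,0]>450)&(p[:,0]<680)&(p[:,1]>105)&(p[:,1]<240)]
for y in(140,150,185,200):
    m=o[abs(o[:,1]-y)<4]; print("out +x edge",y,np.percentile(m[:,0],99).round(1),np.median(m[:,2]).round(1))
for x in(560,580,600,610):
    m=o[abs(o[:,0]-x)<4]; print("out y edges",x,np.percentile(m[:,1],[1,99]).round(1),np.median(m[m[:,1]<160][:,2]).round(1),np.median(m[m[:,1]>180][:,2]).round(1))
```

```text
base +x edge at y 20 625.6
base +x edge at y 35 625.8
base +x edge at y 50 625.4
base +x edge at y 60 625.1
base +y edge at x 510 64.3
base +y edge at x 540 71.7
base +y edge at x 560 72.1
base +y edge at x 580 72.0
base +y edge at x 600 72.2
base +y edge at x 615 72.5
out +x edge 140 626.0 49.4
out +x edge 150 625.9 49.5
out +x edge 185 624.9 49.9
out +x edge 200 624.6 50.2
out y edges 560 [133.  211.1] 49.8 50.5
out y edges 580 [133.4 211.5] 49.5 50.1
out y edges 600 [133.7 211.9] 49.1 49.8
out y edges 610 [134.  212.4] 49.1 49.8
```

>>> step_arm([
  [-6,27,-1,0.75],
])

```text
time: 12.5
tool_pos: [0.5403, 0.1478, 0.0188]
tool_rot: [-0.009, 1.0, 0.006, 0.025]
contact_force: [0.5, -0.7, -8.2]
gripper_width: 0.149
```

```bash
cat >> h.py <<'E'
def rel(W,zo=None):
    p=W[np.isfinite(W[...,2])]*1000
    b=p[(p[:,2]>11)&(p[:,2]<20)&(p[:,0]>450)&(p[:,0]<680)&(p[:,1]<71.5+3)&(p[:,1]>-100)]
    o=p[(p[:,0]>450)&(p[:,0]<680)&(p[:,1]>74)&(p[:,1]<240)]
    if zo is None: zo=16
    o=o[abs(o[:,2]-zo)<6]
    f=lambda q,ax,c,pc,h=4:(lambda m:np.percentile(m,pc).round(1) if len(m)>15 else None)(q[abs(q[:,ax]-c)<h][:,1-ax])
    print("base +x",[f(b,1,y,99) for y in(20,35,50,60)],"base +y",[f(b,0,x,99) for x in(540,560,580,600,615)])
    print("out z",np.median(o[:,2]).round(1),"+x",[f(o,1,y,99) for y in range(80,200,15)])
    print("out -y",[f(o,0,x,1) for x in(540,560,580,600,610)],"out +y",[f(o,0,x,99) for x in(540,560,580,600,610)])
E
python3 - <<'E'
from h import *
hold(6);tip(536,144,66,.3)
w,W=wcloud(); rel(W,49)
E
```

```text
tip [537.8 145.1  60.9] grasp [536.9 144.8  79.9] yaw 0.49 SHIFT [-0.7  0.7 -5.1] turn 0.19 w 0.149 F [ 0.2  0.4 -9. ] j6 1.68 t 12.8 tilt [0.048 0.016]
base +x [np.float64(626.1), np.float64(625.8), np.float64(625.6), np.float64(625.2)] base +y [np.float64(71.8), np.float64(71.6), np.float64(71.8), np.float64(72.0), np.float64(72.3)]
out z 50.4 +x [None, None, np.float64(619.9), np.float64(620.1), np.float64(606.3), np.float64(619.0), np.float64(619.7), np.float64(619.3)]
out -y [np.float64(106.4), np.float64(106.7), np.float64(107.1), np.float64(106.9), np.float64(107.2)] out +y [np.float64(184.8), np.float64(184.8), np.float64(185.1), np.float64(185.2), np.float64(185.2)]
```

>>> step_arm([
  [-1.5,0.5,30,0],
])

```text
time: 12.95
tool_pos: [0.5456, 0.1472, -0.0063]
tool_rot: [-0.009, 0.999, 0.005, 0.03]
contact_force: [2.1, -0.2, -7.1]
gripper_width: 0.145
```

Run:
```python
from h import *
hold(7);tip(536.9,144.8,29.5,.5)
w,W=wcloud(); rel(W,18)
```

```text
tip [538.8 145.4  32.2] grasp [537.8 145.   51.2] yaw 0.5 SHIFT [-1.1  0.3  2.7] turn 0.0 w 0.152 F [-0.3  0.8 -7.9] j6 1.68 t 13.3 tilt [0.05  0.016]
base +x [np.float64(625.8), np.float64(626.0), np.float64(625.7), np.float64(625.7)] base +y [np.float64(72.0), np.float64(72.1), np.float64(72.2), np.float64(72.1), np.float64(72.3)]
out z 21.7 +x [None, None, np.float64(620.9), np.float64(621.1), np.float64(608.0), np.float64(619.9), np.float64(620.7), np.float64(620.2)]
out -y [np.float64(106.5), np.float64(106.8), np.float64(107.2), np.float64(107.3), np.float64(107.4)] out +y [np.float64(185.2), np.float64(185.1), np.float64(185.3), np.float64(185.5), np.float64(185.6)]
```

>>> step_arm([
  [-0.8,0,4,0],
])

```text
time: 13.45
tool_pos: [0.5416, 0.1462, -0.0129]
tool_rot: [-0.008, 1.0, 0.005, 0.026]
contact_force: [-0.8, -0.2, -9.1]
gripper_width: 0.15
```

Run:
```python
from h import *
hold(5);tip(536.9,144.8,29.5,.5)
```

```text
tip [538.1 145.3  28.2] grasp [537.2 145.   47.2] yaw 0.5 SHIFT [-0.2  0.2 -1.3] turn -0.0 w 0.149 F [ 0.1  0.1 -8.2] j6 1.68 t 13.7 tilt [0.05  0.016]
```

>>> step_arm([
  [0,18,0,0],
])

```text
time: 13.8
tool_pos: [0.5405, 0.1292, -0.0143]
tool_rot: [-0.009, 1.0, 0.006, 0.025]
contact_force: [0.2, -0.5, -7.1]
gripper_width: 0.149
```

Run:
```python
from h import *
hold(5);tip(536.9,126.8,29.5,.5)
w,W=wcloud(); save("w6.png",w[150:400,260:640],2);rel(W,18)
```

```text
tip [538.3 127.4  28. ] grasp [537.4 127.1  46.9] yaw 0.47 SHIFT [-0.4  0.3 -1.6] turn -0.03 w 0.154 F [ 0.1 -0.5 -8.3] j6 1.65 t 14.05 tilt [0.05  0.017]
base +x [np.float64(625.7), np.float64(625.5), np.float64(625.3), np.float64(625.5)] base +y [np.float64(71.7), np.float64(71.7), np.float64(71.9), np.float64(72.1), np.float64(72.2)]
out z 17.5 +x [None, np.float64(620.6), np.float64(620.6), None, np.float64(620.0), np.float64(620.0), np.float64(619.8), None]
out -y [np.float64(88.6), np.float64(89.0), np.float64(89.3), np.float64(89.2), np.float64(89.5)] out +y [np.float64(167.1), np.float64(167.1), np.float64(167.6), np.float64(167.5), np.float64(167.6)]
```

View pics/w6.png

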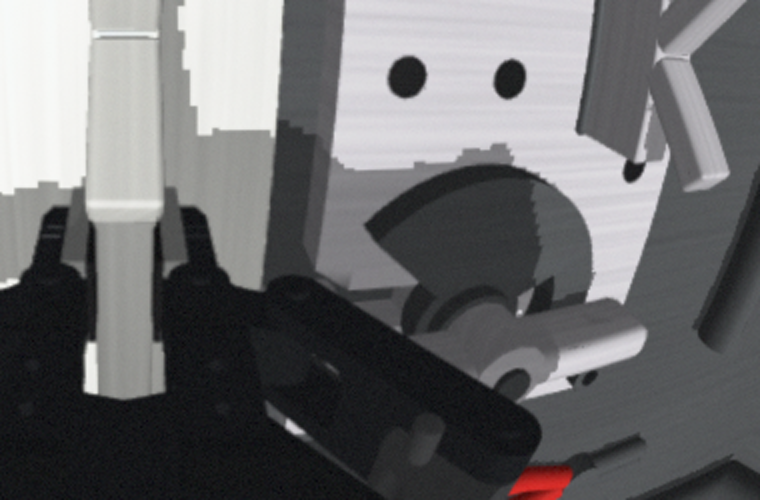

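>>> step_arm([
  [-0.3,10,0,0],
])

```text
time: 14.2
tool_pos: [0.5403, 0.1191, -0.0145]
tool_rot: [-0.008, 1.0, 0.005, 0.025]
contact_force: [-0.3, -0.9, -8.9]
gripper_width: 0.148
```

Run:
```python
from h import *
hold(5);tip(536.9,116.8,29.5,.5)
```

```text
tip [538.1 117.5  27.8] grasp [537.2 117.2  46.8] yaw 0.47 SHIFT [-0.2  0.4 -1.7] turn -0.03 w 0.152 F [ 0.6 -0.2 -8.5] j6 1.63 t 14.45 tilt [0.05  0.017]
```

>>> step_arm([
  [0,4,0,0],
])

```text
time: 14.55
tool_pos: [0.5403, 0.1145, -0.0147]
tool_rot: [-0.008, 1.0, 0.005, 0.025]
contact_force: [-0.1, -0.5, -8.1]
gripper_width: 0.153
```

Run:
```python
from h import *
hold(5);tip(536.9,112.8,29.5,.5)
w,W=wcloud();rel(W,18)
```

```text
tip [538.2 113.5  27.7] grasp [537.2 113.2  46.7] yaw 0.47 SHIFT [-0.2  0.4 -1.8] turn -0.03 w 0.149 F [ 0.6  0.6 -8.3] j6 1.62 t 14.8 tilt [0.05  0.017]
base +x [np.float64(626.0), np.float64(625.8), np.float64(625.5), np.float64(625.5)] base +y [np.float64(72.0), np.float64(71.9), np.float64(71.7), np.float64(72.0), np.float64(72.2)]
out z 17.2 +x [np.float64(620.4), np.float64(620.4), None, np.float64(619.5), np.float64(619.8), np.float64(619.6), None, None]
out -y [np.float64(74.8), np.float64(75.1), np.float64(75.5), np.float64(75.3), np.float64(75.6)] out +y [np.float64(153.3), np.float64(153.4), np.float64(153.6), np.float64(153.7), np.float64(153.6)]
```

>>> step_arm([
  [0,0.5,2,0],
])

```text
time: 14.95
tool_pos: [0.5408, 0.1141, -0.0161]
tool_rot: [-0.008, 1.0, 0.004, 0.025]
contact_force: [-4.6, 1.9, 2.1]
gripper_width: 0.151
```

Run:
```python
from h import *
hold(5);tip(536.9,112.8,29.5,.5)
```

```text
tip [538.9 113.3  26.5] grasp [537.9 113.   45.5] yaw 0.48 SHIFT [-0.8  0.1 -3. ] turn -0.02 w 0.151 F [-3.4  1.4 -0.4] j6 1.62 t 15.2 tilt [0.051 0.017]
```

>>> step_arm([
  [0,0,0,0],
], claw=50)

```text
time: 15.3
tool_pos: [0.5423, 0.114, -0.0149]
tool_rot: [-0.008, 1.0, 0.004, 0.027]
contact_force: [0.1, 0.2, -0.6]
gripper_width: 0.305
```

Run:
```python
from h import *
hold(6);tip(536.9,112.8,29.5,.5)
```

```text
tip [539.5 113.2  27.1] grasp [538.5 112.9  46. ] yaw 0.48 SHIFT [-1.5  0.  -2.5] turn -0.02 w 0.5 F [-0.9 -0.2 -0.3] j6 1.62 t 15.6 tilt [0.052 0.017]
```

>>> step_arm([
  [0,0,-36,0],
  [0,0,-36,0],
  [0,0,-36,0],
  [0,0,-36,0],
])

```text
time: 16.0
tool_pos: [0.5291, 0.1108, 0.1254]
tool_rot: [-0.008, 1.0, 0.004, 0.019]
contact_force: [1.4, 0.4, 0.5]
gripper_width: 0.497
```

Run:
```python
from h import *
hold(6);tip(500,-30,34,90)
w,W=wcloud();rel(W,16);save("w7.png",w,1.25);basep(W);np.savez("w7.npz",w=w,W=W)
```

```text
tip [526.9 110.1 165.1] grasp [526.3 109.8 184.1] yaw 0.45 SHIFT [-32.  141.6 127.8] turn -89.55 w 0.498 F [ 0.5 -0.4 -0. ] j6 1.62 t 16.3 tilt [0.036 0.016]
base +x [np.float64(626.0), np.float64(625.8), np.float64(625.5), np.float64(625.2)] base +y [np.float64(71.6), np.float64(70.8), np.float64(71.2), np.float64(72.3), np.float64(71.9)]
out z 15.8 +x [np.float64(621.3), np.float64(620.9), np.float64(621.1), np.float64(620.1), np.float64(620.7), np.float64(620.0), None, None]
out -y [np.float64(75.4), np.float64(75.3), np.float64(75.0), np.float64(75.3), np.float64(74.8)] out +y [np.float64(153.2), np.float64(153.5), np.float64(153.3), np.float64(153.5), np.float64(153.2)]
base [5.4688e+02 4.0380e+01 8.0000e-02] (180.8097381591797, 219.386962890625) edge slopes deg 22.041089630739187 5.286752586149321 edge [ 30.8  30.2 106.7 107.4 107.1 106.  106.7 106.6 106.6 106.5 106.3 106.6
 107.1] [ -94.8 -106.8 -106.2 -106.  -105.5 -103.9 -104.  -104.7 -103.9 -104.
 -103.9 -102.8  -54. ]
handle dir -87.02496 ctr [-43.4 -15.8  58. ] ext [25.1 54.8 12.9]
```

View pics/w7.png

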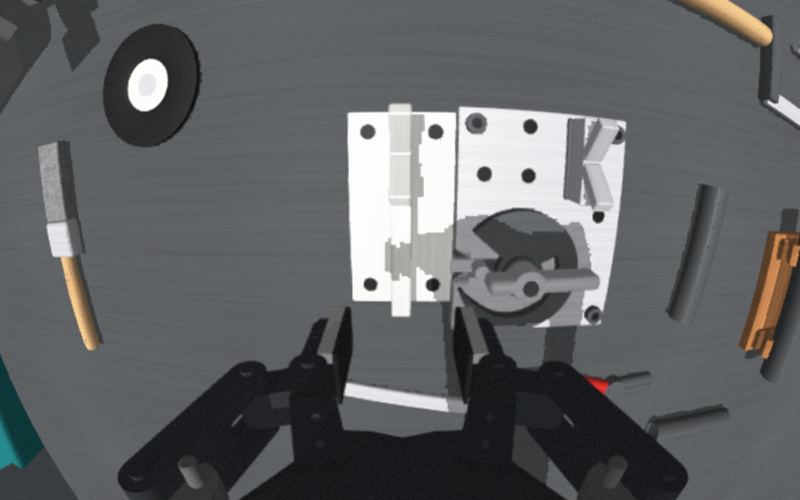

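Coupling geometry is good. The bolt head is in the slot mouth at (462,262), and the plates are parallel and about 3 mm apart. The handle's long arm points to (598,282). Next I'll straddle that arm with loose jaws and sweep it.

>>> step_arm([
  [-8,44,0,0],
  [-8,44,0,0],
  [-8,44,0,0],
], claw=40)

```text
time: 16.65
tool_pos: [0.5027, -0.0199, 0.1138]
tool_rot: [-0.009, 1.0, 0.009, 0.013]
contact_force: [0.5, 0.5, -1.0]
gripper_width: 0.399
```

Run:
```python
from h import *
hold(5)
```

>>> step_arm([
  [0,0,0,-8.5],
  [0,0,0,-8.5],
  [0,0,0,-8.5],
  [0,0,0,-8.5],
  [0,0,0,-8.5],
  [0,0,0,-8.5],
  [0,0,0,-8.5],
  [0,0,0,-8.5],
])

```text
time: 17.7
tool_pos: [0.5028, -0.0059, 0.1098]
tool_rot: [-0.004, 0.819, 0.574, 0.015]
contact_force: [-0.4, 0.2, 0.1]
gripper_width: 0.4
```

>>> step_arm([
  [0,0,0,-8.5],
  [0,0,0,-8.5],
  [0,0,0,-8.5],
])

```text
time: 18.0
tool_pos: [0.5025, -0.0005, 0.1082]
tool_rot: [-0.002, 0.67, 0.742, 0.015]
contact_force: [-0.1, 0.2, -0.7]
gripper_width: 0.399
```

Run:
```python
from h import *
hold(5);tip(503,-21,34,92.9)
w,W=wcloud();np.savez("w8.npz",w=w,W=W)
p=sel(W,(.42,.58,-.08,.12))*1000; h=p[(p[:,2]>50)&(p[:,2]<66)&(np.hypot(p[:,0]-501,p[:,1]-21.4)<66)]
if len(h)>20:
  vx,vy,_,_=cv2.fitLine(h[:,:2].astype(np.float32),cv2.DIST_HUBER,0,.1,.1).ravel(); print(len(h),np.degrees(np.arctan2(vy,vx)),h.mean(0),h.min(0),h.max(0))
  print(cv2.minAreaRect(h[:,:2].astype(np.float32)))
```

```text
tip [501.8  -2.5 151. ] grasp [501.5  -2.9 170. ] yaw 95.33 SHIFT [-20.8  -2.5 116.5] turn 2.43 w 0.399 F [ 0.   0.9 -0.3] j6 -0.27 t 18.25 tilt [0.018 0.025]
1940 -87.283394 [501.74762951  13.42214861  58.51358703] [488.56641937 -35.15257427  50.00389655] [513.77646445  51.21722921  63.48523192]
((502.7021789550781, 8.298408508300781), (24.814620971679688, 86.05530548095703), 5.962446212768555)
```

>>> step_arm([
  [-20,-2,42,2.4],
])

```text
time: 18.4
tool_pos: [0.5091, -0.0206, 0.0723]
tool_rot: [0.004, 0.689, 0.725, 0.019]
contact_force: [1.6, -0.9, 0.1]
gripper_width: 0.403
```

Run:
```python
from h import *
hold(5);tip(503,-21,34,92.9)
```

```text
tip [502.8 -21.6 109.2] grasp [502.4 -22.1 128.2] yaw 92.91 SHIFT [-0.7 -0.8 75.2] turn 0.01 w 0.394 F [ 0.6 -0.  -0.3] j6 -0.27 t 18.65 tilt [0.018 0.025]
```

>>> step_arm([
  [0,0,40,0],
])

```text
time: 18.75
tool_pos: [0.5115, -0.0206, 0.0342]
tool_rot: [0.005, 0.689, 0.725, 0.02]
contact_force: [1.5, -0.6, 0.1]
gripper_width: 0.402
```

Run:
```python
from h import *
hold(5);tip(503,-21,34,92.9)
```

```text
tip [504.7 -20.6  71.2] grasp [504.3 -21.   90.2] yaw 92.93 SHIFT [-0.8 -2.1 37.1] turn 0.03 w 0.399 F [-0.9 -0.9  0.4] j6 -0.27 t 19.0 tilt [0.021 0.024]
```

>>> step_arm([
  [-1,-2,36,0],
])

```text
time: 19.1
tool_pos: [0.5117, -0.021, -0.0001]
tool_rot: [0.006, 0.689, 0.725, 0.02]
contact_force: [1.6, -0.8, 0.5]
gripper_width: 0.401
```

Run:
```python
from h import *
hold(5);tip(503,-21,34,92.9)
```

```text
tip [504.5 -20.9  36.8] grasp [504.1 -21.4  55.8] yaw 92.94 SHIFT [ 0.4 -1.1  2.8] turn 0.04 w 0.399 F [ 0.2 -0.3 -0. ] j6 -0.27 t 19.35 tilt [0.023 0.024]
```

>>> step_arm([
  [0.4,-6,0,8],
], claw=28)

```text
time: 19.45
tool_pos: [0.5006, -0.02, -0.0043]
tool_rot: [-0.0, 0.739, 0.674, 0.017]
contact_force: [0.4, -0.8, 0.0]
gripper_width: 0.284
```

>>> step_arm([
  [0.4,-6,0,8],
  [0.4,-6,0,8],
  [0.4,-6,0,8],
])

```text
time: 19.75
tool_pos: [0.488, -0.0157, 0.0003]
tool_rot: [0.0, 0.867, 0.498, 0.021]
contact_force: [2.7, -1.9, -2.1]
gripper_width: 0.282
```

```bash
cat >> h.py <<'E'
def arc(dphi=0,Rr=43,px=501,py=21.4,z=34):
    s=state(); q=np.array(s["tool_rot"]); M=R.from_quat(q[[1,2,3,0]]).as_matrix(); P=1000*np.array(s["tool_pos"])
    g=P-M[:,2]*(L+19)-[px,py,0]; a=np.degrees(np.arctan2(M[1,0],M[0,0])); ph=np.degrees(np.arctan2(g[1],g[0])); ph=(ph+0)%360-360
    n=ph-dphi
    print("R",np.hypot(g[0],g[1]).round(1),"phi",ph.round(1),"cam(deg) if centred",round(-90+.4-ph,1),"yaw",a.round(1))
    t=np.radians(n); tip(px+Rr*np.cos(t),py+Rr*np.sin(t),z,n+180)
E
python3 - <<'E'
from h import *
hold(4);arc()
E
```

```text
R 41.3 phi -112.9 cam(deg) if centred 23.3 yaw 60.3
tip [485.6 -16.2  42. ] grasp [484.9 -16.6  61. ] yaw 60.25 SHIFT [-2.   0.1  8. ] turn -6.83 w 0.28 F [ 0.  -0.1  0.7] j6 0.3 t 19.95 tilt [0.033 0.022]
```

>>> step_arm([
  [0,-6.5,3,6],
  [0,-6.5,2,7],
  [0.2,-6.5,0,7],
  [0.2,-6.5,0,7],
  [0.2,-6.5,0,7],
  [0.2,-6.5,0,7],
])

```text
time: 20.55
tool_pos: [0.4688, 0.0072, -0.0006]
tool_rot: [-0.001, 0.987, 0.161, 0.024]
contact_force: [0.4, -4.3, -1.3]
gripper_width: 0.285
```

Run:
```python
from h import *
hold(3);arc()
```

```text
R 37.8 phi -158.6 cam(deg) if centred 69.0 yaw 19.0
tip [466.7   7.8  41.8] grasp [465.8   7.6  60.8] yaw 18.97 SHIFT [-5.5  0.2  7.6] turn -2.43 w 0.279 F [-0.1 -0.   0.8] j6 1.08 t 20.7 tilt [0.047 0.012]
```

>>> step_arm([
  [-2,-6.5,3,7],
  [-1.5,-6.5,3,7],
  [-1,-6.5,2,7.5],
  [-0.5,-6.5,1,7.5],
  [-0.5,-6.5,1,7.5],
  [-0.5,-6.5,1,7.5],
])

```text
time: 21.3
tool_pos: [0.4703, 0.0401, -0.0056]
tool_rot: [-0.007, 0.975, -0.219, 0.029]
contact_force: [-0.2, -4.7, 3.4]
gripper_width: 0.285
```

Run:
```python
from h import *
hold(3);arc()
```

```text
R 39.8 phi -209.6 cam(deg) if centred 120.0 yaw -25.0
tip [467.5  41.1  36.3] grasp [466.4  41.   55.3] yaw -24.97 SHIFT [-3.3 -0.2  2.1] turn 4.62 w 0.282 F [ 0.8 -0.2  1.7] j6 1.93 t 21.45 tilt [0.059 0.003]
```

>>> step_arm([
  [-1,-6.5,0,8.5],
  [-0.8,-6.5,0,8.5],
  [-0.5,-6.5,0,8.5],
  [-0.5,-6.5,0,8.5],
])

```text
time: 21.85
tool_pos: [0.4815, 0.0552, -0.006]
tool_rot: [-0.007, 0.871, -0.491, 0.026]
contact_force: [-4.8, -11.5, 3.8]
gripper_width: 0.281
```

Run:
```python
from h import *
hold(3);arc()
```

```text
R 42.3 phi -238.7 cam(deg) if centred 149.1 yaw -58.6
tip [480.   57.4  36.4] grasp [479.   57.5  55.4] yaw -58.62 SHIFT [-0.8  0.1  2.4] turn 0.05 w 0.285 F [-1.8 -3.5  1.6] j6 2.57 t 22.0 tilt [ 0.055 -0.009]
```

>>> step_arm([
  [0.2,-6.5,0,6],
  [0.2,-6.5,0,6],
  [0.2,-6.5,0,6],
  [0.2,-6.5,0,5],
])

```text
time: 22.4
tool_pos: [0.496, 0.0619, -0.0066]
tool_rot: [-0.002, 0.759, -0.651, 0.015]
contact_force: [-11.4, -2.2, 10.3]
gripper_width: 0.279
```

Run:
```python
from h import *
hold(3);arc()
```

```text
R 42.3 phi -263.3 cam(deg) if centred 173.7 yaw -81.2
tip [496.7  63.2  36. ] grasp [496.1  63.5  55. ] yaw -81.16 SHIFT [-0.7  0.   2. ] turn 2.18 w 0.282 F [-3.9  0.6  2.9] j6 2.98 t 22.55 tilt [ 0.031 -0.014]
```

>>> step_arm([
  [0,-6,0,0],
])

```text
time: 22.65
tool_pos: [0.5006, 0.0636, -0.0067]
tool_rot: [-0.002, 0.761, -0.649, 0.013]
contact_force: [-13.2, 0.1, 13.3]
gripper_width: 0.278
```

Run:
```python
from h import *
hold(4);arc()
```

```text
R 43.5 phi -269.9 cam(deg) if centred 180.3 yaw -81.0
tip [501.4  64.6  35.9] grasp [500.9  64.9  54.9] yaw -80.99 SHIFT [0.4 0.1 1.9] turn 8.86 w 0.28 F [-4.9  2.1  6.1] j6 2.98 t 22.85 tilt [ 0.028 -0.013]
```

>>> step_arm([
  [0,-6,0,0],
])

```text
time: 22.95
tool_pos: [0.5039, 0.0647, -0.0068]
tool_rot: [0.0, 0.762, -0.648, 0.01]
contact_force: [-19.4, -2.5, 19.3]
gripper_width: 0.278
```

Run:
```python
from h import *
hold(4);arc()
```

```text
R 44.8 phi -275.0 cam(deg) if centred 185.4 yaw -80.8
tip [505.3  65.8  35.8] grasp [504.9  66.   54.8] yaw -80.83 SHIFT [1.7 0.5 1.9] turn 14.19 w 0.283 F [-8.4  1.1  8. ] j6 2.98 t 23.15 tilt [ 0.022 -0.012]
```

>>> step_arm([
  [0,-5,0,0],
])

```text
time: 23.25
tool_pos: [0.5064, 0.0655, -0.0069]
tool_rot: [0.002, 0.762, -0.647, 0.008]
contact_force: [-20.9, -4.8, 20.1]
gripper_width: 0.282
```

Run:
```python
from h import *
hold(4);arc()
w,W=wcloud(); save("w9.png",w,1.25); rel(W,16)
```

```text
R 45.3 phi -276.6 cam(deg) if centred 187.0 yaw -80.6
tip [506.4  66.1  35.6] grasp [506.2  66.4  54.6] yaw -80.64 SHIFT [2.2 0.6 1.7] turn 15.95 w 0.278 F [-16.   -2.3  16. ] j6 2.98 t 23.45 tilt [ 0.011 -0.013]
base +x [np.float64(625.1), np.float64(625.3), np.float64(625.4), np.float64(607.6)] base +y [np.float64(73.4), np.float64(72.6), np.float64(72.7), np.float64(73.0), np.float64(73.4)]
out z 16.0 +x [np.float64(620.6), np.float64(620.8), None, None, None, None, None, None]
out -y [np.float64(74.3), np.float64(74.3), np.float64(74.4), np.float64(74.4), np.float64(74.4)] out +y [np.float64(103.9), np.float64(105.3), np.float64(105.7), np.float64(105.8), np.float64(150.5)]
```

View pics/w9.png

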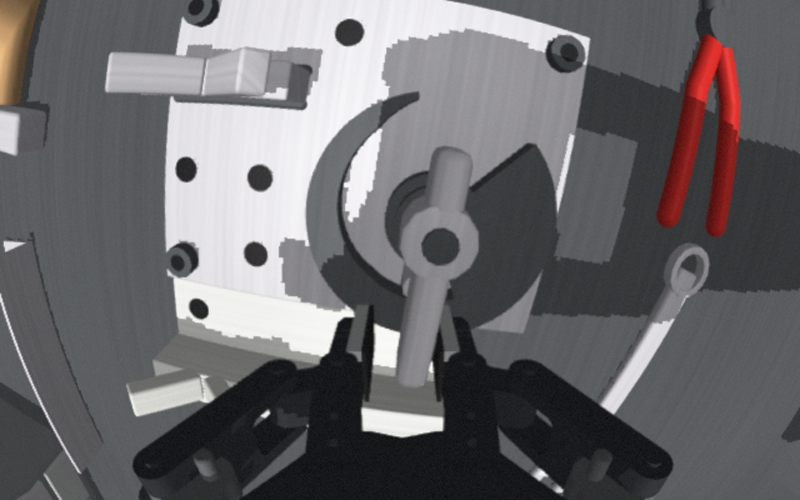

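Run:
```python
from h import *
w,W=wcloud(); p=W[np.isfinite(W[...,2])]*1000
h=p[(p[:,2]>52)&(p[:,2]<63)&(np.hypot(p[:,0]-501,p[:,1]-21.4)<60)&(p[:,1]<52)]
# centreline, per y slice, arms outside hub
k=[]
for y in list(range(-8,6,3))+list(range(36,52,3)):
    m=h[abs(h[:,1]-y)<1.5]
    if len(m)>5:k.append((y,m[:,0].min(),m[:,0].max(),len(m)))
k=np.array(k);print(k.round(1))
c=k[:,1:3].mean(1);print("slope deg",np.degrees(np.polyfit(k[:,0],c,1)[0]),np.polyfit(k[:,0],c,1)); arc()
```

```text
[[ -8.  496.8 506.9 139. ]
 [ -5.  495.8 507.8 241. ]
 [ -2.  495.7 507.8 243. ]
 [  1.  495.8 507.7 239. ]
 [  4.  495.5 507.7 246. ]
 [ 36.  495.3 507.4 191. ]
 [ 39.  495.6 507.6 192. ]
 [ 42.  495.6 507.5 186. ]
 [ 45.  495.3 507.4 179. ]
 [ 48.  495.1 507.3 172. ]
 [ 51.  495.4 507.2 136. ]]
slope deg -0.4869448769362868 [-8.49879138e-03  5.01753033e+02]
R 45.3 phi -276.6 cam(deg) if centred 187.0 yaw -80.6
tip [506.4  66.1  35.6] grasp [506.2  66.4  54.6] yaw -80.64 SHIFT [2.2 0.6 1.7] turn 15.95 w 0.281 F [-16.2  -1.8  15.5] j6 2.98 t 23.55 tilt [ 0.011 -0.013]
```

The bar now lies at 90.5° in world, which is square with the base (yaw ≈0.45°). The cam is at its stop. Now I'll back off, lift, and check the joint.

>>> step_arm([
  [0,8,0,0],
])

```text
time: 23.65
tool_pos: [0.4992, 0.0642, -0.0067]
tool_rot: [0.001, 0.763, -0.646, 0.008]
contact_force: [0.9, -0.3, 1.5]
gripper_width: 0.278
```

Run:
```python
from h import *
hold(5);arc()
```

```text
Traceback (most recent call last):
  File "h.py", line 62, in hold
    for _ in range(n): grab_frame("wrist")
                       ~~~~~~~~~~^^^^^^^^^
ValueError: 200 camera calls are used up
```

>>> step_arm([
  [0,0,-40,0],
  [0,0,-40,0],
  [0,0,-40,0],
  [0,0,-40,0],
])

```text
time: 24.15
tool_pos: [0.4923, 0.0664, 0.1491]
tool_rot: [0.004, 0.765, -0.644, 0.003]
contact_force: [0.7, 0.3, -0.3]
gripper_width: 0.283
```

Run:
```python
from h import *
hold(6);tip(469.5,-343.5,70,90)
w,W=wcloud(); save("wa.png",w[:,:],1.25); rel(W,16); np.savez("wa.npz",w=w,W=W)
p=W[np.isfinite(W[...,2])]*1000
h=p[(p[:,2]>52)&(p[:,2]<63)&(np.hypot(p[:,0]-501,p[:,1]-21.4)<62)]
k=[]
for y in range(-8,78,6):
    m=h[abs(h[:,1]-y)<2]
    if len(m)>5:k.append((y,m[:,0].min(),m[:,0].max()))
k=np.array(k);print(k.round(1).tolist())
```

```text
Traceback (most recent call last):
  File "h.py", line 62, in hold
    for _ in range(n): grab_frame("wrist")
                       ~~~~~~~~~~^^^^^^^^^
ValueError: 200 camera calls are used up
```

All camera calls are spent: my holds used them. From here I rely on poses already measured and on `state()`, with small corrective rows.
- **Pipe:** (469.5, −343.6), axis about 0.8° from world x.
- **Goal:** base (45, 42.5) → world (590.9, 44.6), yaw 90.45°.

>>> step_arm([
  [0,0,0,-8],
  [0,0,0,-8],
  [0,0,0,-8],
  [0,0,0,-8],
  [0,0,0,-8],
  [0,0,0,-8],
  [0,0,0,-8],
  [0,0,0,-8],
], claw=100)

```text
time: 24.95
tool_pos: [0.5012, 0.0673, 0.1581]
tool_rot: [0.002, 0.994, -0.112, 0.013]
contact_force: [-0.3, -0.1, -0.6]
gripper_width: 1.002
```

Run:
```python
from h import *
tip(469.5,-343.6,150,.8)
```

```text
tip [500.1  67.6 200.6] grasp [499.7  67.7 219.6] yaw -12.81 SHIFT [ 60.4 407.7  52.8] turn -13.61 w 1.002 F [-0.3 -0.1 -0.6] j6 1.79 t 24.95 tilt [ 0.025 -0.007]
```

>>> step_arm([
  [0,0,0,-6.8],
  [0,0,0,-6.8],
  [-4,45,0,0],
  [-4,45,0,0],
  [-4,45,0,0],
  [-4,45,0,0],
  [-4,45,0,0],
  [-4,45,0,0],
])

```text
time: 25.75
tool_pos: [0.4905, -0.2068, 0.1573]
tool_rot: [0.002, 0.999, 0.027, 0.017]
contact_force: [0.6, 0.8, -0.3]
gripper_width: 1.001
```

Run:
```python
from h import *
tip(469.5,-343.6,150,.8)
```

```text
tip [ 489.1 -206.7  199.7] grasp [ 488.4 -206.6  218.7] yaw 3.05 SHIFT [-27.9 135.5  49.6] turn 2.25 w 1.001 F [ 0.6  0.8 -0.3] j6 0.97 t 25.75 tilt [ 0.034 -0.004]
```

>>> step_arm([
  [-9,42,5,1],
  [-9,42,5,1],
  [-6,25,5,0],
  [-2,10,5,0],
  [0,3,3,0],
  [0,0,0,0],
])

```text
time: 26.35
tool_pos: [0.4693, -0.3403, 0.1319]
tool_rot: [0.003, 1.0, 0.009, 0.02]
contact_force: [-0.7, 0.2, 0.5]
gripper_width: 1.002
```

Run:
```python
from h import *
tip(469.5,-343.6,110,.8)
```

```text
tip [ 467.6 -340.   174.3] grasp [ 466.9 -339.9  193.3] yaw 0.99 SHIFT [ 0.   3.3 64.4] turn 0.19 w 1.002 F [-0.7  0.2  0.5] j6 0.78 t 26.35 tilt [ 0.04  -0.005]
```

>>> step_arm([
  [0,3,15,0],
  [-1,0,15,0],
  [-1,0,15,0],
  [-1,0,12,0],
  [-1,0,8,0],
  [-1,0,4,0],
  [-1,0,2,0],
])

```text
time: 27.05
tool_pos: [0.4671, -0.3383, 0.053]
tool_rot: [0.001, 1.0, 0.012, 0.019]
contact_force: [-0.1, 0.2, 0.1]
gripper_width: 0.998
```

Run:
```python
from h import *
tip(469.5,-343.6,33,.8)
```

```text
tip [ 465.5 -338.2   95.5] grasp [ 464.7 -338.2  114.5] yaw 1.41 SHIFT [ 2.2  5.3 62.6] turn 0.61 w 0.998 F [-0.1  0.2  0.1] j6 0.77 t 27.05 tilt [ 0.039 -0.002]
```

>>> step_arm([
  [1,4,14,0.6],
  [1,2,14,0],
  [0,1,14,0],
  [0,0,10,0],
  [0,0,6,0],
  [0,0,3,0],
  [0,0,1,0],
])

```text
time: 27.75
tool_pos: [0.4722, -0.3468, -0.0142]
tool_rot: [0.001, 1.0, 0.006, 0.02]
contact_force: [-0.2, -0.0, 0.4]
gripper_width: 1.0
```

Run:
```python
from h import *
tip(469.5,-343.6,33,.8)
```

```text
tip [ 470.5 -346.7   28.3] grasp [ 469.8 -346.6   47.3] yaw 0.72 SHIFT [-0.  -3.  -4.7] turn -0.08 w 1.0 F [-0.2 -0.   0.4] j6 0.77 t 27.75 tilt [ 0.039 -0.003]
```

>>> step_arm([
  [0,-2.5,-3,0],
  [0,-0.5,-1,0],
  [0,0,0,0],
])

```text
time: 28.05
tool_pos: [0.4726, -0.344, -0.0088]
tool_rot: [0.002, 1.0, 0.006, 0.02]
contact_force: [0.0, 0.2, 0.3]
gripper_width: 1.0
```

Run:
```python
from h import *
tip(469.5,-343.6,33,.8)
```

```text
tip [ 470.9 -343.8   33.6] grasp [ 470.1 -343.7   52.6] yaw 0.73 SHIFT [-0.7 -0.1  0.6] turn -0.07 w 1.0 F [0.  0.2 0.3] j6 0.78 t 28.05 tilt [ 0.04  -0.004]
```

>>> step_arm([
  [0,0,0,0],
  [0,0,0,0],
  [0,0,0,0],
  [0,0,0,0],
  [0,0,0,0],
  [0,0,0,0],
], claw=0)

```text
time: 28.65
tool_pos: [0.4737, -0.3473, -0.0063]
tool_rot: [0.006, 1.0, 0.006, 0.022]
contact_force: [-0.5, -1.2, 0.2]
gripper_width: 0.482
```

Run:
```python
from h import *
tip(469.5,-343.6,33,.8)
```

```text
tip [ 471.9 -346.8   36.2] grasp [ 471.  -346.6   55.1] yaw 0.74 SHIFT [-1.6 -3.1  3.1] turn -0.06 w 0.482 F [-0.5 -1.2  0.2] j6 0.78 t 28.65 tilt [ 0.044 -0.011]
```

>>> step_arm([
  [0,0,-8,0],
  [0,0,-15,0],
  [0,0,-20,0],
  [0,0,-20,0],
  [0,0,-20,0],
  [0,0,-10,0],
  [0,0,0,0],
])

```text
time: 29.35
tool_pos: [0.4657, -0.3405, 0.0874]
tool_rot: [0.0, 1.0, 0.007, 0.017]
contact_force: [0.4, 0.9, -4.7]
gripper_width: 0.479
```

Run:
```python
from h import *
tip(591,44.6,120,90.45);print(state()["ft_torque"])
```

```text
tip [ 464.2 -340.5  129.9] grasp [ 463.5 -340.5  148.9] yaw 0.79 SHIFT [ 132.3 -383.4   14.4] turn -89.66 w 0.479 F [ 0.4  0.9 -4.7] j6 0.78 t 29.35 tilt [0.035 0.   ]
[-0.01717169 -0.0213336   0.0160054 ]
```

>>> step_arm([
  [8,-25,0,0],
  [15,-43,0,0],
  [15,-43,0,0],
  [15,-43,0,0],
  [15,-43,0,0],
  [15,-43,0,0],
  [15,-43,0,0],
  [15,-43,0,0],
])

```text
time: 30.15
tool_pos: [0.5722, -0.0049, 0.0838]
tool_rot: [-0.001, 1.0, 0.001, 0.012]
contact_force: [1.2, -0.1, -5.3]
gripper_width: 0.477
```

>>> step_arm([
  [10,-30,0,-4],
  [4,-12,0,-8],
  [0,0,0,-8.5],
  [0,0,0,-8.5],
  [0,0,0,-8.5],
  [0,0,0,-8.5],
  [0,0,0,-8.5],
  [0,0,0,-8.5],
])

```text
time: 30.95
tool_pos: [0.5778, 0.0491, 0.0723]
tool_rot: [-0.001, 0.847, 0.532, 0.004]
contact_force: [0.2, -0.7, -4.3]
gripper_width: 0.478
```

Run:
```python
from h import *
tip(591,44.6,120,90.45)
```

```text
tip [577.6  48.8 114.8] grasp [577.4  48.7 133.8] yaw 64.26 SHIFT [ 2.3 14.  -5.1] turn -26.19 w 0.478 F [ 0.2 -0.7 -4.3] j6 0.4 t 30.95 tilt [0.005 0.007]
```

>>> step_arm([
  [0,2,-3,-8],
  [1,4,-3,-8],
  [1,4,-2,-6],
  [1,3,-1,-2],
  [0,0,0,0],
  [0,0,0,0],
])

```text
time: 31.55
tool_pos: [0.5844, 0.0501, 0.0726]
tool_rot: [-0.007, 0.711, 0.703, -0.001]
contact_force: [0.4, 0.4, -4.6]
gripper_width: 0.481
```

Run:
```python
from h import *
tip(591,44.6,80,90.45)
```

```text
tip [584.9  49.7 115.1] grasp [585.   49.6 134.1] yaw 89.38 SHIFT [-5.2  6.4 35. ] turn -1.07 w 0.481 F [ 0.4  0.4 -4.6] j6 -0.04 t 31.55 tilt [-0.01   0.009]
```

>>> step_arm([
  [-2,3,7,-1],
  [-2,3,7,0],
  [0,1,7,0],
  [0,0,6,0],
  [0,0,4,0],
  [0,0,2,0],
  [0,0,0,0],
])

```text
time: 32.25
tool_pos: [0.5893, 0.046, 0.0337]
tool_rot: [-0.008, 0.705, 0.709, -0.002]
contact_force: [-0.6, 1.0, -4.1]
gripper_width: 0.48
```

Run:
```python
from h import *
tip(591,46,62,90.45)
```

```text
tip [589.9  45.6  76.2] grasp [590.2  45.4  95.2] yaw 90.35 SHIFT [ 0.4  1.  14.2] turn -0.1 w 0.48 F [-0.6  1.  -4.1] j6 -0.06 t 32.25 tilt [-0.015  0.009]
```

>>> step_arm([
  [0,0.5,4,0],
  [0,0.5,3,0],
  [0,0,2,0],
  [0,0,1,0],
])

```text
time: 32.65
tool_pos: [0.5911, 0.0462, 0.024]
tool_rot: [-0.008, 0.705, 0.709, -0.001]
contact_force: [1.3, -0.7, -4.2]
gripper_width: 0.481
```

>>> step_arm([
  [0,0,1.5,0],
  [0,0,1.5,0],
  [0,0,1,0],
])

```text
time: 32.95
tool_pos: [0.5919, 0.0462, 0.0205]
tool_rot: [-0.007, 0.705, 0.709, -0.001]
contact_force: [0.8, -0.1, -3.0]
gripper_width: 0.481
```

Run:
```python
from h import *
tip(591,46,60,90.45); print(state()["ft_torque"])
```

```text
tip [592.4  45.9  63. ] grasp [592.6  45.7  82. ] yaw 90.35 SHIFT [ 0.3 -1.5  3. ] turn -0.1 w 0.481 F [ 0.8 -0.1 -3. ] j6 -0.06 t 32.95 tilt [-0.011  0.009]
[ 0.1110027  -0.09573973 -0.05534872]
```

>>> step_arm([
  [0,-0.5,1.5,0],
  [0,0,1,0],
])

```text
time: 33.15
tool_pos: [0.5929, 0.0463, 0.0193]
tool_rot: [-0.006, 0.705, 0.709, 0.001]
contact_force: [0.3, -0.2, -1.9]
gripper_width: 0.481
```

>>> step_arm([
  [0,0,1.5,0],
  [0,0,1,0],
])

```text
time: 33.35
tool_pos: [0.5932, 0.0463, 0.0186]
tool_rot: [-0.006, 0.705, 0.709, 0.0]
contact_force: [-6.0, -0.5, 6.1]
gripper_width: 0.483
```

Run:
```python
from h import *
tip(591,46,60,90.45); print(state()["ft_torque"])
```

```text
tip [593.6  45.9  61.1] grasp [593.7  45.7  80.1] yaw 90.32 SHIFT [ 0.3 -2.7  1.1] turn -0.13 w 0.483 F [-6.  -0.5  6.1] j6 -0.06 t 33.35 tilt [-0.008  0.009]
[ 0.11878099  0.76201899 -0.03034122]
```

>>> step_arm([
  [0,-2,0,0],
  [0,-0.5,0,0],
])

```text
time: 33.55
tool_pos: [0.593, 0.0463, 0.0196]
tool_rot: [-0.004, 0.705, 0.709, 0.003]
contact_force: [0.8, 0.5, -3.8]
gripper_width: 0.48
```

>>> step_arm([
  [0,-0.5,1.5,0],
  [0,0,1,0],
])

```text
time: 33.75
tool_pos: [0.5933, 0.0463, 0.0183]
tool_rot: [-0.004, 0.706, 0.708, 0.003]
contact_force: [-3.2, 0.2, 7.7]
gripper_width: 0.48
```

Run:
```python
from h import *
tip(591,46,60,90.45); print(state()["ft_torque"])
```

```text
tip [593.3  45.9  60.8] grasp [593.3  45.7  79.8] yaw 90.22 SHIFT [ 0.3 -2.3  0.8] turn -0.23 w 0.48 F [-3.2  0.2  7.7] j6 -0.06 t 33.75 tilt [-0.    0.01]
[ 0.36001668  0.5714501  -0.37799103]
```

>>> step_arm([
  [0,-2.5,0,0],
  [0,-1,1,0],
  [0,0,1,0],
])

```text
time: 34.05
tool_pos: [0.5934, 0.0462, 0.0182]
tool_rot: [-0.001, 0.706, 0.708, 0.007]
contact_force: [-0.4, 0.2, 4.7]
gripper_width: 0.476
```

Run:
```python
from h import *
tip(591,46,60,90.45); print(state()["ft_torque"])
```

```text
tip [593.   45.8  60.7] grasp [592.9  45.6  79.7] yaw 90.14 SHIFT [ 0.4 -1.9  0.7] turn -0.31 w 0.476 F [-0.4  0.2  4.7] j6 -0.06 t 34.05 tilt [0.008 0.01 ]
[ 0.32437134  0.13521236 -0.36483028]
```

>>> step_arm([
  [0,0,2,0],
  [0,0,1,0],
])

```text
time: 34.25
tool_pos: [0.5935, 0.0463, 0.018]
tool_rot: [-0.001, 0.707, 0.708, 0.006]
contact_force: [-0.7, -1.6, 5.2]
gripper_width: 0.479
```

Run:
```python
from h import *
tip(591,46,60,90.45); print(state()["ft_torque"])
```

```text
tip [593.2  45.9  60.5] grasp [593.   45.7  79.5] yaw 90.08 SHIFT [ 0.3 -2.   0.5] turn -0.37 w 0.479 F [-0.7 -1.6  5.2] j6 -0.06 t 34.25 tilt [0.007 0.011]
[ 0.2767222   0.16898448 -0.3739001 ]
```

>>> step_arm([
  [0,0,0,0],
  [0,0,0,0],
  [0,0,0,0],
], claw=65)

```text
time: 34.55
tool_pos: [0.5909, 0.0462, 0.0164]
tool_rot: [-0.003, 0.706, 0.708, 0.004]
contact_force: [-1.0, -0.3, -0.1]
gripper_width: 0.648
```

Run:
```python
from h import *
tip(591,46,60,90.45); print(state()["ft_torque"])
```

```text
tip [590.8  45.7  58.9] grasp [590.8  45.6  77.9] yaw 90.2 SHIFT [ 0.4  0.2 -1.1] turn -0.25 w 0.648 F [-1.  -0.3 -0.1] j6 -0.06 t 34.55 tilt [0.001 0.009]
[ 0.00296607  0.00557298 -0.01273107]
```

>>> step_arm([
  [0,0,0,0],
  [0,0,-5,0],
  [0,0,-10,0],
  [0,0,-20,0],
  [0,0,-25,0],
  [0,0,-25,0],
  [0,0,-15,0],
  [0,0,0,0],
], claw=90)

```text
time: 35.35
tool_pos: [0.5892, 0.0452, 0.1212]
tool_rot: [-0.004, 0.705, 0.709, 0.002]
contact_force: [1.2, 0.4, -0.4]
gripper_width: 0.901
```

Run:
```python
from h import *
tip(591,46,160,90.45); print(job_done())
```

```text
tip [589.3  44.9 163.7] grasp [589.4  44.7 182.7] yaw 90.26 SHIFT [1.3 1.6 3.7] turn -0.19 w 0.901 F [ 1.2  0.4 -0.4] j6 -0.06 t 35.35 tilt [-0.003  0.009]
the job is handed in; nothing more can be done
None
```

I set the outrigger flat with its bolt in the cam's mouth, turned the cam clockwise to its stop, then laid the chock's pipe in the two V-rests. I handed the job in at 35.4 s. The final pipe placement and the closed joint rest on force and pose readings, because I had used up all 200 camera calls by then.

**Last checks**
- **Cam:** with the disc pushed home, the handle lay at 90.5° against a base yaw of about 0.45°, so it is at 180° within about half a degree. The push ran into the stop at about 20 N.
- **Joint:** the last camera reading, with the cam already at its stop, put the plate edges about 1.4 mm apart and parallel. Edge-detection error is about 1 mm, so I took them as tight; the planned closer look never happened.
- **Pipe:** it weighed about 0.48 kg in the gripper and touched down at the expected height. It pushed back about 5 N when pressed down, and the gripper let go without dragging it. From the grip position its centre should be within about 3 mm of the middle.

**What went wrong or disagreed**
- The real fingertips were about 42 mm short of the stated TCP. The first two grasps of the outrigger closed above its rib on air and moved nothing. I measured the true tip and used that afterwards.
- The camera budget went mostly on using frames as short pauses to let the arm settle. I had no final picture of the finished assembly.

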